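# Lay the tea tray and close the canisters

## Task

Lay the tea tray: stand every mug that is out on the counter upright in the middle of its own printed outline on the white tray, with its handle pointing the way the printed bar points (towards the tray's blue rim). Also close both canisters, the blue-gripped lid on the blue sugar canister and the green-gripped one on the green tea canister: set each lid on and turn it until its hidden lugs drop in and it sits fully home and flat. Leave the bowl and the spoon rest where they are.

Things in the scene. Friction and masses are not known exactly. Their poses are not given: they have to be found in the camera images.
- mug1_center (a point): red enamel mug, open on top, body 60 mm across and 75 mm high, 3 mm wall, 150 g, standing upright; this point is on its axis half-way up (37.5 mm above its foot). z is up its axis, its own +y points to the handle. May be absent.
- mug1_handle (a point): point inside the dark handle loop of the red mug, 45 mm from the mug's axis on its +y side, half-way up; the handle sticks out to 55 mm from the axis, is 8 mm thick and spans 18 to 64 mm above the foot.
- mug2_center (a point): green enamel mug, open on top, body 60 mm across and 75 mm high, 3 mm wall, 150 g, standing upright; this point is on its axis half-way up (37.5 mm above its foot). z is up its axis, its own +y points to the handle. May be absent.
- mug2_handle (a point): point inside the dark handle loop of the green mug, 45 mm from the mug's axis on its +y side, half-way up; the handle sticks out to 55 mm from the axis, is 8 mm thick and spans 18 to 64 mm above the foot.
- mug3_center (a point): yellow enamel mug, open on top, body 60 mm across and 75 mm high, 3 mm wall, 150 g, standing upright; this point is on its axis half-way up (37.5 mm above its foot). z is up its axis, its own +y points to the handle. May be absent.
- mug3_handle (a point): point inside the dark handle loop of the yellow mug, 45 mm from the mug's axis on its +y side, half-way up; the handle sticks out to 55 mm from the axis, is 8 mm thick and spans 18 to 64 mm above the foot.
- mug4_center (a point): blue enamel mug, open on top, body 60 mm across and 75 mm high, 3 mm wall, 150 g, standing upright; this point is on its axis half-way up (37.5 mm above its foot). z is up its axis, its own +y points to the handle. May be absent.
- mug4_handle (a point): point inside the dark handle loop of the blue mug, 45 mm from the mug's axis on its +y side, half-way up; the handle sticks out to 55 mm from the axis, is 8 mm thick and spans 18 to 64 mm above the foot.
- spot1 (a point): centre of a printed mug outline on the tray's surface, 6 mm above the counter: grey disc with dark edge, 74 mm across, and a dark bar on one side where the handle goes. Axes as the tray's; its +y is the way the bar points, towards the tray's blue rim.
- spot2 (a point): centre of a printed mug outline on the tray's surface, 6 mm above the counter: grey disc with dark edge, 74 mm across, and a dark bar on one side where the handle goes. Axes as the tray's; its +y is the way the bar points, towards the tray's blue rim.
- spot3 (a point): centre of a printed mug outline on the tray's surface, 6 mm above the counter: grey disc with dark edge, 74 mm across, and a dark bar on one side where the handle goes. Axes as the tray's; its +y is the way the bar points, towards the tray's blue rim.
- spot4 (a point): centre of a printed mug outline on the tray's surface, 6 mm above the counter: grey disc with dark edge, 74 mm across, and a dark bar on one side where the handle goes. Axes as the tray's; its +y is the way the bar points, towards the tray's blue rim.
- tray: white tea tray, fixed, 236 mm (x) by 250 mm (y), surface 6 mm and low rim 10 mm above the counter; the rim at its +y end is blue. Origin under its centre. Outlines at x = -60 (spots 1, 3) or +60 (2, 4) mm and y = -66 mm (spots 1, 2) or +48 mm (3, 4).
- sugar_lid_grip (a point): white lid of the blue sugar canister, 120 g, 105 mm across, with an upright blue grip bar on top, 60 mm long (lid's x), 14 mm thick (lid's y), 30 mm tall. This point is on the lid's axis, inside the bar, 8 mm below the bar's top, 22 mm above the disc's top and 42 mm above the lid's lowest face. The lid starts on the counter, right way up.
- sugar_lid: origin at the centre of the sugar lid's lowest face. From there up: a round plug 14 mm high, 66 mm across (foot tapered to 58 mm), with four lugs round it at 90 degrees, in line with and across the bar, 8 mm wide, reaching 8 mm under the disc and out to 45 mm radius; disc from 14 to 20 mm; bar from 20 to 50 mm.
- sugar_top (a point): centre of the sugar canister's mouth, in the plane of its rim, 90 mm above the counter. Lid's grip point is 36 mm above this point while the lugs ride on the rim; turned either way by at most 90 degrees, the lugs come over the slots (within about 0.1 rad) and the lid can drop 8 mm: grip point 28 mm above, disc flat on the rim, fully home.
- sugar_canister: round blue sugar canister with a paper label, fixed, 100 mm across, 90 mm high; origin under its centre. The mouth is 72 mm wide and 20 mm deep; its rim is cut by four slots 17 mm wide at 90 degrees, whose angle varies and is not told by this frame.
- tea_lid_grip (a point): white lid of the green tea canister, 120 g, 105 mm across, with an upright green grip bar on top, 60 mm long (lid's x), 14 mm thick (lid's y), 30 mm tall. This point is on the lid's axis, inside the bar, 8 mm below the bar's top, 22 mm above the disc's top and 42 mm above the lid's lowest face. The lid starts on the counter, right way up.
- tea_lid: origin at the centre of the tea lid's lowest face. From there up: a round plug 14 mm high, 66 mm across (foot tapered to 58 mm), with four lugs round it at 90 degrees, in line with and across the bar, 8 mm wide, reaching 8 mm under the disc and out to 45 mm radius; disc from 14 to 20 mm; bar from 20 to 50 mm.
- tea_top (a point): centre of the tea canister's mouth, in the plane of its rim, 90 mm above the counter. Lid's grip point is 36 mm above this point while the lugs ride on the rim; turned either way by at most 90 degrees, the lugs come over the slots (within about 0.1 rad) and the lid can drop 8 mm: grip point 28 mm above, disc flat on the rim, fully home.
- tea_canister: round green tea canister with a paper label, fixed, 100 mm across, 90 mm high; origin under its centre. The mouth is 72 mm wide and 20 mm deep; its rim is cut by four slots 17 mm wide at 90 degrees, whose angle varies and is not told by this frame.
- bowl: steel mixing bowl, 190 mm across, 75 mm high, loose, at the back of the counter; origin under its centre
- spoon_rest: bamboo spoon rest, 90 by 200 mm, 18 mm high, loose, at the back; origin under its centre

How it is judged:
By the outcome, as a careful person would: the job done as asked, in the order asked, and still so for the second after the job is handed in, with the robot touching nothing.
Of mug1, mug2, mug3, mug4 only 3 to 4 are there at a start; the rules pass over those that are not, and their reading is None.
At some moment in a run one of mug1, mug2, mug3, mug4 may be knocked a few centimetres aside while the robot is not near it.
It also fails if it takes over 210 s, if anything falls off the work surface, if the arm or the gripper's body presses on something with over 40 N, if the wrist force passes 120 N, or if a joint passes its speed limit or range.

## Robot

A 7-joint arm with a two-finger parallel gripper is mounted at the origin on the work surface. World frame = base frame: x ahead of the robot, y to its left, z up, the work surface at z = 0. Lengths are in m, angles in rad, forces in N, time in s.
With the tool pointing down it reaches from about 0.4 to 0.875 m from the base axis. Payload 19.3 kg.
Tool frame: the origin (TCP) lies at the centre of the arm's flange, where the gripper is bolted on; the fingertips stand 173 mm ahead of it and the grasp point (between the pads) lies 155 mm ahead of it; z points along the fingers, y is the line along which they close (so a half turn about z gives the same grasp; the last joint's range is limited). The gripper opens to 85 mm and grips with 20 to 120 N. Pads are 22 mm wide; open, the fingers measure 114 mm over their backs; the gripper's body (76 mm by 85 mm) begins 54 mm behind the grasp point. The pads swing forward as they close: fully open they stand 13 mm farther back than shut.
Start: joints at [-1.226, 0.521, -0.036, 1.599, 0.021, 1.021, -0.113], TCP at [0.252, 0.572, 0.405] pointing down, gripper open.
Joint ranges: [-2.91, 2.91], [-0.3, 2.13], [-1.5, 1.42], [0.17, 2.43], [-1.26, 4.41], [0.16, 1.93], [-2.52, 2.52]. Speed limits (rad/s): [1.89, 1.89, 2.39, 2.39, 3.01, 3.01, 3.01].

## Interface

Orientations are given as [roll, pitch, yaw] about the fixed x, y, z axes, in that order (R = Rz(yaw) Ry(pitch) Rx(roll)).
In Python, from workcell import bot, imaging, job gives the robot as it stands.
- The arm moves only by the tool carry_out, never from a script. Its argument "targets" is a list of rows, each a list of 3 entries, a list of its own where there are three numbers: the shift along the tool's x, y, z in units of 0.25 m (1.0 is 0.25 m), then the turn, a rotation vector about the tool's x, y, z in units of 180 degrees (1.0 is 180 degrees), then the opening, from 0 (shut) to 1 (fully open). In form: [[[tx, ty, tz], [wx, wy, wz], jaw], ...]. A call has 1 to 8 rows; each row shifts and turns the commanded pose from where the row before left it, along the tool's axes as they then stand; what a row does not reach is not made up. A row lasts 1/8 s, in which the tool goes at most 62.5 mm and 10.7 degrees, less where a joint would pass 70% of its speed; a pose out of reach is approached as far as the arm can. A call with a number of a shift or a turn outside -1 to 1 is refused whole. A call with a gripper value outside its range is refused whole. The fingers move at their own pace and stop on an object; "force" is the grip in N (left out, the last holds). Time passes only in rows, so rows that do not move let the fingers close. It gives the time, the measured TCP pose, the force and the opening at its end, in the units of the state.
- bot.observe(): the state, without advancing time (a new reading comes with each control period).
- imaging.grab_frame(name): name is "scene" or "top"; returns a dict with "pixels" (400x640x3 uint8, red, green, blue), "mtx" (3x3 intrinsics, pixels), "cam_to_world" (4x4, takes a point from camera to world coordinates). Camera axes: x right, y down, z forward; pixel columns grow to the right and rows downward; lengths in m; the calibration is good to about 2 mm. A picture is of the moment at which its call begins. There is no depth.
- job.job_done(): hands the job in, once; it reports no verdict.
The state is a dict: "clock": time; "qpos": joint angles; "qd": joint speeds; "joint_efforts": joint torques, N m; "position": TCP position; "tool_rot": TCP orientation; "force": force on the tool from outside, world axes, zero at the start; "moment": the same for the moment, N m; "grip_width": finger opening in m.
Only numpy, scipy, OpenCV 4.12 (cv2) and the standard library are available. Lean on these libraries where they do the work, as an engineer would, in place of code of your own. Each camera call takes 0.05 s, during which the arm holds its last target. There are 200 camera calls.

## Working session

There is one attempt and no reset: what is moved stays moved. The work goes in short steps, Python scripts to look and compute and a tool call to move; the robot and the scene stay as the last step left them, time stands still between calls to the robot, and variables do not carry over. Pictures are saved under pics/ and viewed, on a budget of 14 in all, crops included, one or two more only if the job needs it, and the job is handed in when it is done.

Besides the shell and the picture viewer there is one more tool, called after "Call:" as name(argument=value, ...) on one line, values as JSON. carry_out: Moves the arm, as the interface text tells. Its arguments: {"type":"object","properties":{"targets":{"type":"array"},"force":{"type":"number"}},"required":["targets"]}

```bash
mkdir -p pics; ls
cat > h.py <<'E'
import numpy as np,cv2
from workcell import bot,imaging,job
def grab(name,save=None):
    f=imaging.grab_frame(name)
    if save: cv2.imwrite('pics/'+save+'.png',np.ascontiguousarray(np.asarray(f['pixels'])[:,:,::-1]))
    return f
def ray(f,uv,z):
    K=np.array(f['mtx']);T=np.array(f['cam_to_world'])
    d=T[:3,:3]@np.linalg.solve(K,[uv[0],uv[1],1.]);o=T[:3,3]
    return o+d*(z-o[2])/d[2]
def proj(f,p):
    K=np.array(f['mtx']);T=np.linalg.inv(np.array(f['cam_to_world']))
    c=K@(T[:3,:3]@np.asarray(p)+T[:3,3]);return c[:2]/c[2]
E
python3 - <<'E'
from h import *
np.set_printoptions(precision=4,suppress=True)
import pickle
for n in('top','scene'):
    f=grab(n,n+'0');print(n,f['mtx'],f['cam_to_world']);pickle.dump(f,open(n+'0.pkl','wb'))
print(bot.observe())
E
```

```text
pics
top [[370.0871   0.     310.1516]
 [  0.     370.0871 198.0283]
 [  0.       0.       1.    ]] [[-0.0184 -0.9983  0.0544  0.5138]
 [-0.9998  0.0177 -0.0128 -0.0029]
 [ 0.0118 -0.0546 -0.9984  1.247 ]
 [ 0.      0.      0.      1.    ]]
scene [[481.9876   0.     314.2783]
 [  0.     481.9876 197.4267]
 [  0.       0.       1.    ]] [[ 0.5599  0.6691 -0.4887  1.1452]
 [ 0.8286 -0.4495  0.3337 -0.4098]
 [ 0.0036 -0.5918 -0.8061  0.9999]
 [ 0.      0.      0.      1.    ]]
{'clock': 0.1, 'qpos': array([-1.2262,  0.522 , -0.0364,  1.5999,  0.0212,  1.0211, -0.1128]), 'qd': array([ 0.0005, -0.    ,  0.0003, -0.0015, -0.0004,  0.0008, -0.0021]), 'joint_efforts': array([  0.0037, -92.848 ,   1.9842, -37.0529,   0.0182,   0.0053,
        -0.0001]), 'position': array([0.2518, 0.5719, 0.4042]), 'tool_rot': array([-3.1405,  0.0001,  2.7268]), 'force': array([ 0.5008, -0.5591, -0.269 ]), 'moment': array([-0.0201,  0.0216,  0.0206]), 'grip_width': 0.08542429308396256}
```

View pics/top0.png

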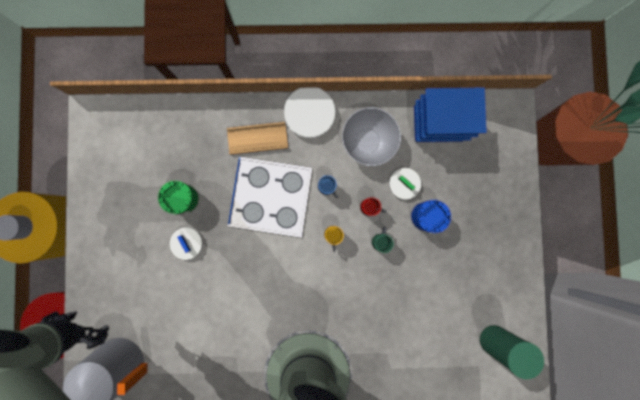

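View pics/scene0.png

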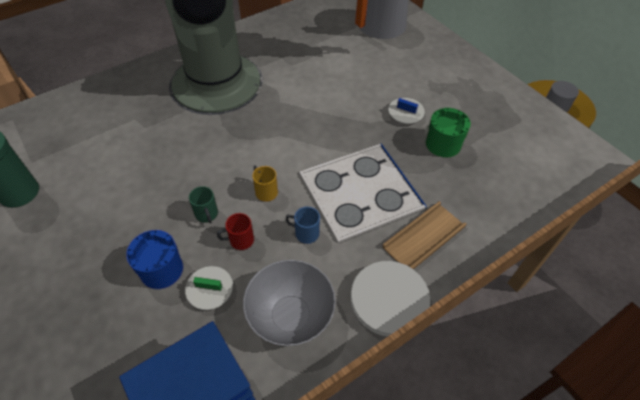

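The pictures show all four mugs: blue (327,185), red (371,206), yellow (334,235) and green (382,242). The tray is at about (270,197) with its blue rim to the left. The green canister is at (178,197) with the blue lid at (186,244). The blue canister is at (431,216) with the green lid at (405,184). I'll enlarge these areas.

Run:
```python
from h import *
im=cv2.imread('pics/top0.png')
def c(x,y,w,h,s):
    o=cv2.resize(im[y:y+h,x:x+w],None,fx=s,fy=s,interpolation=cv2.INTER_CUBIC)
    for i in range(0,w,10): cv2.putText(o,str(x+i) if i%20==0 else '',(i*s,8),0,.3,(0,0,255)); cv2.line(o,(i*s,8),(i*s,14),(0,0,255))
    for i in range(0,h,10): cv2.putText(o,str(y+i) if i%20==0 else '',(0,i*s+4),0,.3,(0,0,255)); cv2.line(o,(20,i*s),(26,i*s),(0,0,255))
    return o
a=c(310,165,150,100,5); cv2.imwrite('pics/c1.png',a)
b=c(150,150,165,115,4); cv2.imwrite('pics/c2.png',b)
```

```text
(no output)
```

View pics/c1.png

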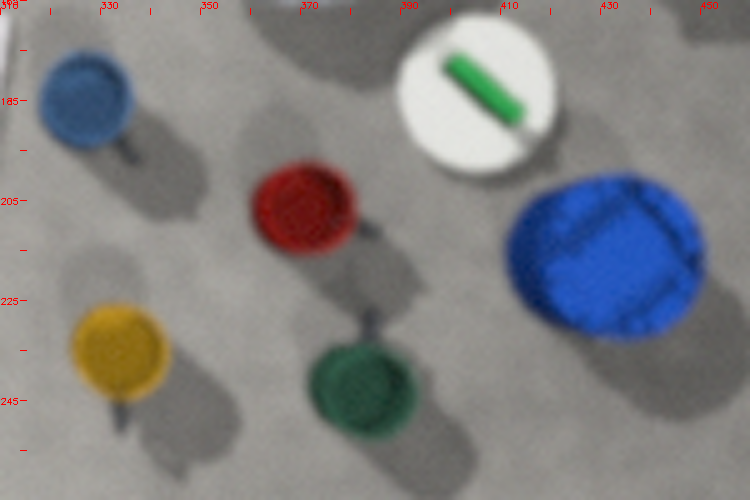

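View pics/c2.png

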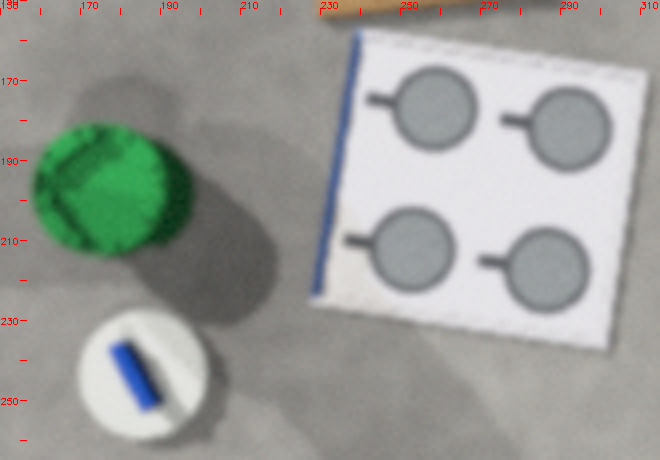

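The enlarged crops show these points:
- **Mug rims:** blue (327,185), red (372,207), yellow (334,235) and green (384,243), with the handle directions visible.
- **Tray corners:** about (239,157), (312,168), (302,237) and (228,223).
- **Spots:** 3 at (253,212), 4 at (258,177), 1 at (286,217) and 2 at (292,182).

Next I'll fit the silhouettes in both cameras.

```bash
cat > fit.py <<'E'
from h import *
from scipy.optimize import minimize
HUE={'mug1':((172,8),90),'mug2':((70,92),40),'mug3':((18,32),120),'mug4':((100,114),90),'sbar':((108,125),120),'tbar':((50,70),100),'scan':((106,125),120),'tcan':((50,72),100)}
S0=6
def mask(f,key,p,r):
    hsv=cv2.cvtColor(np.ascontiguousarray(f['pixels']),cv2.COLOR_RGB2HSV);(a,b),s=HUE[key]
    H=hsv[...,0];m=((H>=a)&(H<=b) if a<b else (H>=a)|(H<=b))&(hsv[...,1]>=s)&(hsv[...,2]>25)
    c=proj(f,p);yy,xx=np.mgrid[:400,:640];return m&(np.hypot(xx-c[0],yy-c[1])<r)
t=np.linspace(0,2*np.pi,40,endpoint=False)
def cyl(r,z0,z1): return lambda q:np.array([[q[0]+r*np.cos(a),q[1]+r*np.sin(a),z] for z in(z0,z1) for a in t])
def box(lx,ly,z0,z1):
    def g(q):
        c,s=np.cos(q[2]),np.sin(q[2]);return np.array([[q[0]+c*x-s*y,q[1]+s*x+c*y,z] for x in(-lx,lx) for y in(-ly,ly) for z in(z0,z1)])
    return g
def sil(f,P):
    uv=np.array([proj(f,p) for p in P],np.float32)
    h=cv2.convexHull(uv);m=np.zeros((400,640),np.uint8)
    B=4;big=np.zeros((400*B,640*B),np.uint8);cv2.fillConvexPoly(big,np.round((h+.5)*B*16-8).astype(np.int32),255,shift=4)
    return cv2.resize(big,(640,400),interpolation=cv2.INTER_AREA)/255.
def fit(fs,key,geo,q0,z,rad):
    ms=[mask(f,key,[q0[0],q0[1],z],rad) for f in fs]
    def cost(q):
        c=0
        for f,m in zip(fs,ms):
            s=sil(f,geo(q));c+=1-np.minimum(s,m).sum()/np.maximum(np.maximum(s,m).sum(),1)
        return c
    n=len(q0);sx=np.vstack([q0]+[np.array(q0)+np.eye(n)[i]*(.015 if i<2 else .3) for i in range(n)])
    r=minimize(cost,q0,method='Nelder-Mead',options=dict(initial_simplex=sx,xatol=2e-4,fatol=1e-4,maxiter=150))
    return r.x,r.fun/len(fs),[int(m.sum()) for m in ms]
MUG=cyl(.03,0,.075)
E
python3 - <<'E'
from fit import *
import pickle
np.set_printoptions(precision=4,suppress=True)
T=pickle.load(open('top0.pkl','rb'));S=pickle.load(open('scene0.pkl','rb'))
for k,uv in dict(mug1=(371.8,206.8),mug2=(383.8,243),mug3=(334,235.4),mug4=(327.2,185)).items():
    p=ray(T,uv,.075)
    print(k,p,*[fit(fs,k,MUG,p[:2],.0375,22+5*(len(fs)>1)) for fs in([T,S],[T],[S])])
for k,uv,g,z in(('sbar',(184,244),box(.03,.007,.02,.05),.035),('tbar',(406.5,183),box(.03,.007,.02,.05),.035)):
    p=ray(T,uv,z);print(k,*[fit(fs,k,g,[*p[:2],.7],z,15+10*(len(fs)>1)) for fs in([T,S],[T],[S])])
for k,uv in(('scan',(435,215)),('tcan',(175,196))):
    p=ray(T,uv,.09);print(k,*[fit(fs,k,cyl(.05,0,.09),p[:2],.045,45) for fs in([T,S],[T],[S])])
c=[ray(T,(150+a/4,150+b/4),.01) for a,b in((358,30),(648,73),(609,350),(311,302))];print(np.array(c),np.mean(c,0))
for a,b in zip(c,c[1:]+c[:1]):d=b-a;print(np.hypot(*d[:2]),np.arctan2(d[1],d[0]))
for n,(a,b) in dict(s1=(547,270),s2=(570,129),s3=(413,249),s4=(435,108)).items():print(n,ray(T,(150+a/4,150+b/4),.006))
for n,uv in dict(mug1=(383.5,211),mug2=(384,229.5),mug3=(334.2,250),mug4=(336,196)).items():print('handle',n,ray(T,uv,.05))
E
```

```text
mug1 [ 0.5463 -0.213   0.075 ] (array([ 0.5478, -0.2136]), np.float64(0.08450540540130552), [319, 843]) (array([ 0.549 , -0.2148]), np.float64(0.08600266745032437), [319]) (array([ 0.5451, -0.2127]), np.float64(0.06512214493310164), [843])
mug2 [ 0.4313 -0.2479  0.075 ] (array([ 0.4304, -0.2495]), np.float64(0.1444539837513124), [329, 722]) (array([ 0.4306, -0.2505]), np.float64(0.11537971051456986), [329]) (array([ 0.4245, -0.2479]), np.float64(0.16213891379443723), [722])
mug3 [ 0.4582 -0.091   0.075 ] (array([ 0.4579, -0.0914]), np.float64(0.10276828022536466), [282, 720]) (array([ 0.4586, -0.0916]), np.float64(0.09573075567638323), [282]) (array([ 0.4545, -0.0894]), np.float64(0.09687261632341715), [720])
mug4 [ 0.6182 -0.0729  0.075 ] (array([ 0.6196, -0.0721]), np.float64(0.16723233849493202), [249, 755]) (array([ 0.6204, -0.0734]), np.float64(0.20450274374201305), [249]) (array([ 0.6166, -0.0703]), np.float64(0.12676113837807423), [755])
sbar (array([0.4367, 0.394 , 0.6578]), np.float64(0.3884026548609335), [79, 165]) (array([0.4384, 0.3937, 0.6621]), np.float64(0.442476406608
[... 594 characters left out ...]
96346674), [996, 1620]) (array([0.5889, 0.4083]), np.float64(0.0769121046317699), [996]) (array([0.5852, 0.4097]), np.float64(0.043711040663915735), [1620])
[[ 0.7218  0.2161  0.01  ]
 [ 0.6813 -0.0268  0.01  ]
 [ 0.4501  0.01    0.01  ]
 [ 0.4946  0.2569  0.01  ]] [0.5869 0.1141 0.01  ]
0.24626821933712562 -1.7356485229065326
0.2341023855554848 2.9839059072062297
0.2509271493433648 1.3928076454073475
0.2308191478979751 -0.17767576834782592
s1 [0.5175 0.0607 0.006 ]
s2 [0.6356 0.0396 0.006 ]
s3 [0.5371 0.1724 0.006 ]
s4 [0.6553 0.1528 0.006 ]
handle mug1 [ 0.5327 -0.2551  0.05  ]
handle mug2 [ 0.4729 -0.255   0.05  ]
handle mug3 [ 0.4102 -0.0925  0.05  ]
handle mug4 [ 0.5841 -0.1022  0.05  ]
```

Run:
```python
from fit import *
import pickle
S=pickle.load(open('scene0.pkl','rb'));im=cv2.imread('pics/scene0.png')
x0,y0,s=175,150,5
o=cv2.resize(im[y0:y0+115,x0:x0+155],None,fx=s,fy=s,interpolation=cv2.INTER_CUBIC)
for (x,y),h in (((.5455,-.213),-1.95),((.4285,-.249),-.106),((.456,-.09),-3.12),((.617,-.071),-2.46)):
    for z in(.018,.064):
        a=proj(S,[x+.03*np.cos(h),y+.03*np.sin(h),z]);b=proj(S,[x+.055*np.cos(h),y+.055*np.sin(h),z])
        A,B=[tuple(int(v) for v in (p-[x0,y0]+.5)*s) for p in(a,b)];cv2.line(o,A,B,(255,0,255),1)
    
cv2.imwrite('pics/s1.png',o)
```

```text
(no output)
```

View pics/s1.png

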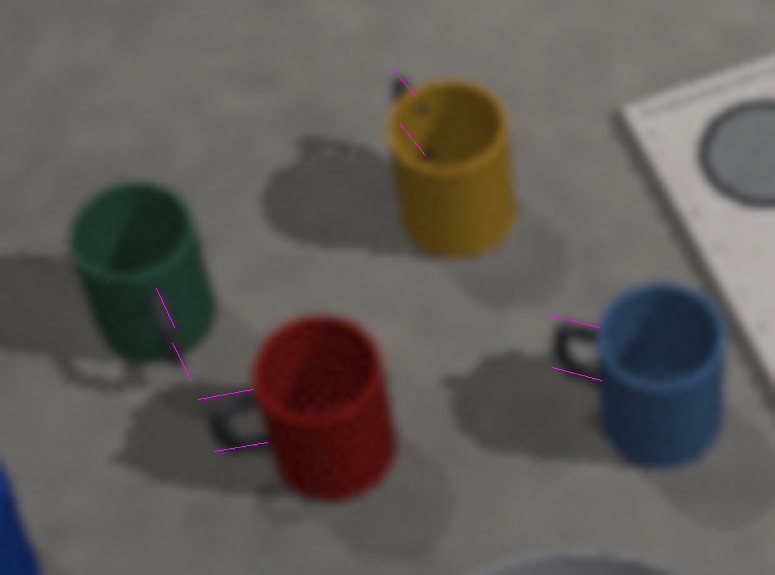

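The overlay confirms the handle directions: red about -1.93 rad, green -0.11, yellow -3.12 and blue about -2.40. I'll write a planner that turns waypoints into rows, and start with the blue mug.

```bash
cat > plan.py <<'E'
from h import *
# waypoints: (x,y,z,yaw,jaw[,nrows]); prints round rows for carry_out
def plan(wps,vmax=.055,wmax=.17,start=None):
    if start is None:
        o=bot.observe();p=np.array(o['position']);y=o['tool_rot'][2]
    else: p=np.array(start[:3]);y=start[3]
    y+=2*np.pi*round((wps[0][3]-y)/(2*np.pi)) if abs(wps[0][3]-y)>np.pi else 0
    rows=[]
    for w in wps:
        q=np.array(w[:3]);n=max(int(np.ceil(np.linalg.norm(q-p)/vmax)),int(np.ceil(abs(w[3]-y)/wmax)),w[5] if len(w)>5 else 1)
        for i in range(n):
            d=(q-p)/(n-i);t=[(d[0]*np.cos(y)+d[1]*np.sin(y)),(d[0]*np.sin(y)-d[1]*np.cos(y)),-d[2]]
            t=np.round(np.array(t)/.25,3)+0.;r=round(-(w[3]-y)/(n-i)/np.pi,3)+0.
            p=p+.25*np.array([t[0]*np.cos(y)+t[1]*np.sin(y),t[0]*np.sin(y)-t[1]*np.cos(y),-t[2]]);y-=r*np.pi
            rows.append('[[%g,%g,%g],[0,0,%g],%g]'%(*t,r,w[4]))
    for i in range(0,len(rows),8):print('['+','.join(rows[i:i+8])+']')
E
python3 - <<'E'
from plan import *
plan([(.6185,-.072,.36,3.5,1)])
E
```

```text
[[[-0.17,-0.126,0.013],[0,0,-0.018],1],[[-0.163,-0.136,0.013],[0,0,-0.018],1],[[-0.155,-0.144,0.013],[0,0,-0.018],1],[[-0.146,-0.153,0.013],[0,0,-0.017],1],[[-0.138,-0.161,0.012],[0,0,-0.018],1],[[-0.129,-0.168,0.013],[0,0,-0.017],1],[[-0.119,-0.175,0.012],[0,0,-0.018],1],[[-0.109,-0.181,0.013],[0,0,-0.017],1]]
[[[-0.1,-0.187,0.012],[0,0,-0.018],1],[[-0.089,-0.192,0.013],[0,0,-0.017],1],[[-0.078,-0.197,0.012],[0,0,-0.018],1],[[-0.067,-0.201,0.013],[0,0,-0.017],1],[[-0.056,-0.204,0.012],[0,0,-0.018],1],[[-0.045,-0.206,0.013],[0,0,-0.017],1]]
```

Call:
carry_out(targets=[[[-0.17, -0.126, 0.013], [0, 0, -0.018], 1], [[-0.163, -0.136, 0.013], [0, 0, -0.018], 1], [[-0.155, -0.144, 0.013], [0, 0, -0.018], 1], [[-0.146, -0.153, 0.013], [0, 0, -0.017], 1], [[-0.138, -0.161, 0.012], [0, 0, -0.018], 1], [[-0.129, -0.168, 0.013], [0, 0, -0.017], 1], [[-0.119, -0.175, 0.012], [0, 0, -0.018], 1], [[-0.109, -0.181, 0.013], [0, 0, -0.017], 1]], force=40)

```text
clock: 1.1
position: [0.462, 0.2024, 0.3791]
tool_rot: [-3.142, -0.0, -3.112]
force: [-0.0, 0.7, 0.5]
grip_width: 0.0854
```

Call:
carry_out(targets=[[[-0.1, -0.187, 0.012], [0, 0, -0.018], 1], [[-0.089, -0.192, 0.013], [0, 0, -0.017], 1], [[-0.078, -0.197, 0.012], [0, 0, -0.018], 1], [[-0.067, -0.201, 0.013], [0, 0, -0.017], 1], [[-0.056, -0.204, 0.012], [0, 0, -0.018], 1], [[-0.045, -0.206, 0.013], [0, 0, -0.017], 1]])

```text
clock: 1.85
position: [0.6191, -0.0734, 0.3601]
tool_rot: [3.141, -0.0, -2.782]
force: [1.2, 0.3, 0.1]
grip_width: 0.0853
```

Run:
```python
from plan import *
plan([(.6185,-.072,.205,3.5,1,4),(.6185,-.072,.205,3.5,0,4),(.6185,-.072,.33,3.5,0,4),(.6535,.152,.33,1.015,0),(.6535,.152,.215,1.015,0),(.6535,.152,.212,1.015,0,1),(.6535,.152,.212,1.015,1,3),(.6535,.152,.36,1.015,1)])
```

```text
[[[0,0.002,0.155],[0,0,0],1],[[0,0.001,0.155],[0,0,0],1],[[0,0.002,0.155],[0,0,0],1],[[0,0.001,0.155],[0,0,0],1],[[0,0,0],[0,0,0],0],[[0,0,0],[0,0,0],0],[[0,0,0],[0,0,0],0],[[0,0,0],[0,0,0],0]]
[[[0,0,-0.125],[0,0,0],0],[[0,0,-0.125],[0,0,0],0],[[0,0,-0.125],[0,0,0],0],[[0,0,-0.125],[0,0,0],0],[[-0.03,0.053,0],[0,0,0.053],0],[[-0.021,0.057,0],[0,0,0.053],0],[[-0.011,0.059,0],[0,0,0.053],0],[[-0.001,0.06,0],[0,0,0.053],0]]
[[[0.009,0.06,0],[0,0,0.053],0],[[0.019,0.057,0],[0,0,0.053],0],[[0.028,0.054,0],[0,0,0.053],0],[[0.037,0.048,0],[0,0,0.053],0],[[0.044,0.041,0],[0,0,0.052],0],[[0.05,0.034,0],[0,0,0.053],0],[[0.055,0.025,0],[0,0,0.052],0],[[0.059,0.015,0],[0,0,0.053],0]]
[[[0.06,0.006,0],[0,0,0.052],0],[[0.06,-0.005,0],[0,0,0.053],0],[[0.059,-0.014,0],[0,0,0.052],0],[[0,0,0.153],[0,0,0],0],[[0,0,0.154],[0,0,0],0],[[0,0,0.153],[0,0,0],0],[[0,0,0.012],[0,0,0],0],[[0,0,0],[0,0,0],1]]
[[[0,0,0],[0,0,0],1],[[0,0,0],[0,0,0],1],[[0,0,-0.197],[0,0,0],1],[[0,0,-0.197],[0,0,0],1],[[0,0,-0.198],[0,0,0],1]]
```

Call:
carry_out(targets=[[[0, 0.002, 0.155], [0, 0, 0], 1], [[0, 0.001, 0.155], [0, 0, 0], 1], [[0, 0.002, 0.155], [0, 0, 0], 1], [[0, 0.001, 0.155], [0, 0, 0], 1], [[0, 0, 0], [0, 0, 0], 0], [[0, 0, 0], [0, 0, 0], 0], [[0, 0, 0], [0, 0, 0], 0], [[0, 0, 0], [0, 0, 0], 0]], force=40)

```text
clock: 2.85
position: [0.6182, -0.0705, 0.2066]
tool_rot: [-3.141, 0.001, -2.784]
force: [-0.4, -0.4, -1.1]
grip_width: 0.0603
```

Gripped at 60 mm, as it should be.

Call:
carry_out(targets=[[[0, 0, -0.125], [0, 0, 0], 0], [[0, 0, -0.125], [0, 0, 0], 0], [[0, 0, -0.125], [0, 0, 0], 0], [[0, 0, -0.125], [0, 0, 0], 0], [[-0.03, 0.053, 0], [0, 0, 0.053], 0], [[-0.021, 0.057, 0], [0, 0, 0.053], 0], [[-0.011, 0.059, 0], [0, 0, 0.053], 0], [[-0.001, 0.06, 0], [0, 0, 0.053], 0]])

```text
clock: 3.85
position: [0.6275, -0.0103, 0.3311]
tool_rot: [3.141, 0.001, 2.828]
force: [0.2, -0.1, -2.2]
grip_width: 0.0598
```

Call:
carry_out(targets=[[[0.009, 0.06, 0], [0, 0, 0.053], 0], [[0.019, 0.057, 0], [0, 0, 0.053], 0], [[0.028, 0.054, 0], [0, 0, 0.053], 0], [[0.037, 0.048, 0], [0, 0, 0.053], 0], [[0.044, 0.041, 0], [0, 0, 0.052], 0], [[0.05, 0.034, 0], [0, 0, 0.053], 0], [[0.055, 0.025, 0], [0, 0, 0.052], 0], [[0.059, 0.015, 0], [0, 0, 0.053], 0]])

```text
clock: 4.85
position: [0.6463, 0.1093, 0.331]
tool_rot: [3.141, -0.001, 1.503]
force: [0.6, 0.2, -1.9]
grip_width: 0.06
```

Call:
carry_out(targets=[[[0.06, 0.006, 0], [0, 0, 0.052], 0], [[0.06, -0.005, 0], [0, 0, 0.053], 0], [[0.059, -0.014, 0], [0, 0, 0.052], 0], [[0, 0, 0], [0, 0, 0], 0], [[0, 0, 0], [0, 0, 0], 0]])

```text
clock: 5.48
position: [0.6532, 0.1528, 0.3307]
tool_rot: [3.141, 0.0, 1.018]
force: [-0.0, -0.7, -2.1]
grip_width: 0.0602
```

Call:
carry_out(targets=[[[0, -0.003, 0.153], [0, 0, 0], 0], [[0, 0, 0.153], [0, 0, 0], 0], [[0, 0, 0.14], [0, 0, 0], 0], [[0, 0, 0.022], [0, 0, 0], 0], [[0, 0, 0], [0, 0, 0], 0], [[0, 0, 0], [0, 0, 0], 1], [[0, 0, 0], [0, 0, 0], 1], [[0, 0, 0], [0, 0, 0], 1]])

```text
clock: 6.48
position: [0.6528, 0.154, 0.2141]
tool_rot: [3.141, -0.001, 1.015]
force: [-0.5, 0.5, -0.3]
grip_width: 0.0857
```

Call:
carry_out(targets=[[[0, 0, -0.1], [0, 0, 0], 1], [[0, 0, -0.2], [0, 0, 0], 1], [[0, 0, -0.2], [0, 0, 0], 1], [[0, 0, -0.1], [0, 0, 0], 1]])

```text
clock: 6.98
position: [0.6529, 0.1537, 0.3666]
tool_rot: [3.14, -0.002, 1.015]
force: [-0.6, -0.3, -0.2]
grip_width: 0.0854
```

Run:
```python
from fit import *
from plan import plan
T,S=grab('top'),grab('scene','sc2')
np.set_printoptions(precision=4,suppress=True)
for k,q in dict(mug1=(.547,-.2138),mug2=(.4275,-.249),mug3=(.4565,-.0905)).items(): print(k,*[fit(fs,k,MUG,q,.0375,26) for fs in([T],[S])])
print('mug4',fit([S],'mug4',MUG,(.6535,.152),.0435,27))
im=cv2.imread('pics/sc2.png');cv2.imwrite('pics/sc2c.png',cv2.resize(im[130:260,285:445],None,fx=4.5,fy=4.5,interpolation=cv2.INTER_CUBIC))
o=bot.observe();print(o['position'],o['tool_rot'])
plan([(.4275,-.249,.33,-.106,1),(.4275,-.249,.205,-.106,1,3),(.4275,-.249,.205,-.106,0,4)])
```

```text
mug1 (array([ 0.549 , -0.2147]), np.float64(0.0887461766797214), [319]) (array([ 0.5457, -0.213 ]), np.float64(0.06292640979864073), [844])
mug2 (array([ 0.4313, -0.2498]), np.float64(0.11514387643929835), [326]) (array([ 0.4251, -0.2481]), np.float64(0.13476250869369555), [747])
mug3 (array([ 0.4594, -0.0908]), np.float64(0.1325705068427553), [270]) (array([ 0.4553, -0.0896]), np.float64(0.10779430438934112), [711])
mug4 (array([0.6456, 0.1556]), np.float64(0.19720669636221977), [754])
[0.6532 0.1538 0.3667] [ 3.1388 -0.0034  1.0147]
[[[-0.205,0.009,0.016],[0,0,0.04],1],[[-0.202,0.035,0.016],[0,0,0.04],1],[[-0.196,0.06,0.016],[0,0,0.04],1],[[-0.187,0.084,0.016],[0,0,0.039],1],[[-0.176,0.106,0.017],[0,0,0.04],1],[[-0.161,0.128,0.016],[0,0,0.039],1],[[-0.144,0.146,0.017],[0,0,0.04],1],[[-0.124,0.163,0.016],[0,0,0.039],1]]
[[[-0.104,0.177,0.017],[0,0,0.04],1],[[0,0,0.167],[0,0,0],1],[[0,0,0.166],[0,0,0],1],[[0,0,0.167],[0,0,0],1],[[0,0,0],[0,0,0],0],[[0,0,0],[0,0,0],0],[[0,0,0],[0,0,0],0],[[0,0,0],[0,0,0],0]]
```

View pics/sc2c.png

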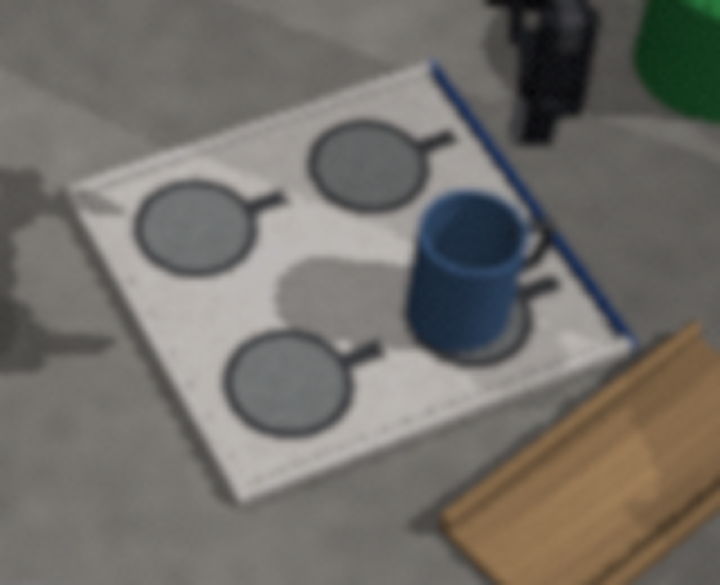

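The mug stands with its handle along the bar, but it sits a few mm off the disc centre, towards the upper left of the picture (foot about (458,308), disc about (472,317)). I'll work out the spot positions in the scene camera too.

```bash
cat >> fit.py <<'E'
MUGT=cyl(.03,.006,.081)
E
python3 - <<'E'
from fit import *
T,S=grab('top','t3'),grab('scene')
np.set_printoptions(precision=4,suppress=True)
P={}
for n,uv in dict(s1=(196,229),s2=(290,384),s3=(369,166),s4=(472,317)).items(): P[n]=ray(S,(285+(uv[0]+.5)/4.5-.5,130+(uv[1]+.5)/4.5-.5),.006);print(n,P[n])
print('mug4',fit([S],'mug4',MUGT,(.65,.152),.0435,27),fit([T],'mug4',MUGT,(.65,.152),.0435,15))
E
```

```text
s1 [0.5173 0.0628 0.006 ]
s2 [0.6359 0.0433 0.006 ]
s3 [0.5356 0.1761 0.006 ]
s4 [0.6565 0.1562 0.006 ]
mug4 (array([0.6498, 0.1517]), np.float64(0.20654591816264944), [751]) (array([0.6498, 0.1458]), np.float64(0.3368654228230834), [228])
```

Call:
carry_out(targets=[[[-0.205, 0.009, 0.016], [0, 0, 0.04], 1], [[-0.202, 0.035, 0.016], [0, 0, 0.04], 1], [[-0.196, 0.06, 0.016], [0, 0, 0.04], 1], [[-0.187, 0.084, 0.016], [0, 0, 0.039], 1], [[-0.176, 0.106, 0.017], [0, 0, 0.04], 1], [[-0.161, 0.128, 0.016], [0, 0, 0.039], 1], [[-0.144, 0.146, 0.017], [0, 0, 0.04], 1], [[-0.124, 0.163, 0.016], [0, 0, 0.039], 1]])

```text
clock: 8.18
position: [0.4509, -0.205, 0.3301]
tool_rot: [3.141, 0.001, 0.015]
force: [1.8, -0.6, 0.1]
grip_width: 0.0856
```

Call:
carry_out(targets=[[[-0.092, 0.178, 0.017], [0, 0, 0.04], 1], [[0, 0, 0], [0, 0, 0], 1]])

```text
clock: 8.43
position: [0.4277, -0.2516, 0.326]
tool_rot: [3.14, 0.002, -0.114]
force: [-0.2, 0.4, 0.1]
grip_width: 0.0854
```

Run:
```python
from fit import *
from plan import plan
T,S=grab('top','t4'),grab('scene')
np.set_printoptions(precision=4,suppress=True)
print('mug4',fit([S],'mug4',MUGT,(.65,.152),.0435,27),fit([T],'mug4',MUGT,(.65,.152),.0435,15))
o=bot.observe();print(o['position'],o['tool_rot'])
im=cv2.imread('pics/t4.png');cv2.imwrite('pics/t4c.png',cv2.resize(im[150:245,220:320],None,fx=5,fy=5,interpolation=cv2.INTER_CUBIC))
plan([(.4305,-.2495,.205,-.106,1,4),(.4305,-.2495,.205,-.106,0,4),(.4305,-.2495,.33,-.106,0,4),(.6358,.0415,.33,1.398,0,12)])
```

```text
mug4 (array([0.6484, 0.1526]), np.float64(0.2120610857206554), [747]) (array([0.6507, 0.1494]), np.float64(0.22677063027940214), [266])
[ 0.4296 -0.249   0.326 ] [-3.1416  0.0014 -0.1073]
[[[0.001,0,0.121],[0,0,0],1],[[0.001,0.001,0.121],[0,0,0],1],[[0.001,0,0.121],[0,0,0],1],[[0.001,0.001,0.121],[0,0,0],1],[[0,0,0],[0,0,0],0],[[0,0,0],[0,0,0],0],[[0,0,0],[0,0,0],0],[[0,0,0],[0,0,0],0]]
[[[0,0,-0.125],[0,0,0],0],[[0,0,-0.125],[0,0,0],0],[[0,0,-0.125],[0,0,0],0],[[0,0,-0.125],[0,0,0],0],[[0.058,-0.104,0],[0,0,-0.04],0],[[0.07,-0.096,0],[0,0,-0.04],0],[[0.082,-0.086,0],[0,0,-0.04],0],[[0.092,-0.075,0],[0,0,-0.04],0]]
[[[0.1,-0.063,0],[0,0,-0.04],0],[[0.108,-0.05,0],[0,0,-0.04],0],[[0.113,-0.036,0],[0,0,-0.04],0],[[0.117,-0.022,0],[0,0,-0.04],0],[[0.118,-0.007,0],[0,0,-0.04],0],[[0.118,0.008,0],[0,0,-0.04],0],[[0.117,0.022,0],[0,0,-0.04],0],[[0.113,0.037,0],[0,0,-0.039],0]]
```

View pics/t4c.png

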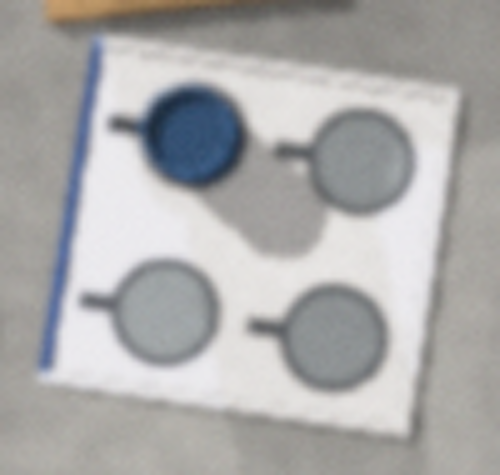

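From above, the blue mug's rim is at crop (193,136) with its handle over the bar. Allowing for height, it needs about +6 mm in x and +3.5 mm in y, which I'll mend later. Now the green mug.

Call:
carry_out(targets=[[[0.001, 0, 0.121], [0, 0, 0], 1], [[0.001, 0.001, 0.121], [0, 0, 0], 1], [[0.001, 0, 0.121], [0, 0, 0], 1], [[0.001, 0.001, 0.121], [0, 0, 0], 1], [[0, 0, 0], [0, 0, 0], 0], [[0, 0, 0], [0, 0, 0], 0], [[0, 0, 0], [0, 0, 0], 0], [[0, 0, 0], [0, 0, 0], 0]])

```text
clock: 9.52
position: [0.4311, -0.2494, 0.2063]
tool_rot: [3.141, -0.001, -0.106]
force: [-0.3, 0.6, -1.3]
grip_width: 0.0585
```

Call:
carry_out(targets=[[[0, 0, -0.125], [0, 0, 0], 0], [[0, 0, -0.125], [0, 0, 0], 0], [[0, 0, -0.125], [0, 0, 0], 0], [[0, 0, -0.125], [0, 0, 0], 0], [[0.058, -0.104, 0], [0, 0, -0.04], 0], [[0.07, -0.096, 0], [0, 0, -0.04], 0], [[0.082, -0.086, 0], [0, 0, -0.04], 0], [[0.092, -0.075, 0], [0, 0, -0.04], 0]])

```text
clock: 10.52
position: [0.4998, -0.1515, 0.3311]
tool_rot: [3.142, -0.0, 0.4]
force: [0.8, -0.0, -1.4]
grip_width: 0.0585
```

Call:
carry_out(targets=[[[0.1, -0.063, 0], [0, 0, -0.04], 0], [[0.108, -0.05, 0], [0, 0, -0.04], 0], [[0.113, -0.036, 0], [0, 0, -0.04], 0], [[0.117, -0.022, 0], [0, 0, -0.04], 0], [[0.118, -0.007, 0], [0, 0, -0.04], 0], [[0.118, 0.008, 0], [0, 0, -0.04], 0], [[0.117, 0.022, 0], [0, 0, -0.04], 0], [[0.113, 0.037, 0], [0, 0, -0.039], 0]])

```text
clock: 11.52
position: [0.6363, 0.0425, 0.331]
tool_rot: [3.141, 0.0, 1.402]
force: [0.7, 0.1, -1.6]
grip_width: 0.0586
```

Call:
carry_out(targets=[[[0, 0, 0], [0, 0, 0], 0], [[0, 0, 0], [0, 0, 0], 0]])

```text
clock: 11.78
position: [0.6355, 0.041, 0.3308]
tool_rot: [-3.141, 0.001, 1.396]
force: [-0.3, -0.4, -2.0]
grip_width: 0.0587
```

Grip width reads 58.5 mm, which is slightly odd, so I'll look at the mug in the fingers.

Run:
```python
from fit import *
S=grab('scene','s5')
np.set_printoptions(precision=4,suppress=True)
print(fit([S],'mug2',cyl(.03,.1245,.1995),(.6355,.041),.16,35))
c=proj(S,[.6355,.041,.16]);print(c)
im=cv2.imread('pics/s5.png');a,b=int(c[0])-70,max(int(c[1])-90,0);cv2.imwrite('pics/s5c.png',cv2.resize(im[b:b+150,a:a+140],None,fx=4,fy=4,interpolation=cv2.INTER_CUBIC));print(a,b)
```

```text
(array([0.6302, 0.0444]), np.float64(0.4386733177018681), [575])
[352.3858 176.5355]
282 86
```

View pics/s5c.png

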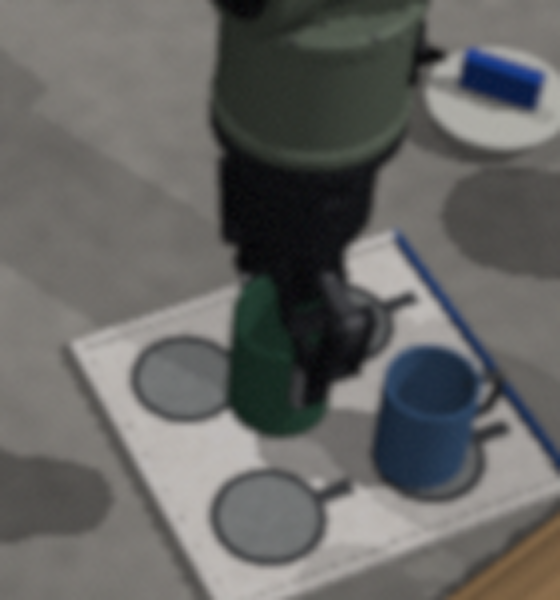

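Run:
```python
from fit import *
from scipy.optimize import least_squares
S=imaging.grab_frame('scene')
ob=np.array([282+230.5/4-.5,282+327.5/4-.5,86+433.5/4-.5])
def b(q):
    u=np.array([proj(S,p) for p in cyl(.03,.1245,.1995)(q)]);f=np.array([proj(S,p) for p in cyl(.03,.1245,.126)(q)]);return np.array([f[:,0].min()*.5+u[:,0].min()*.5,f[:,0].max(),u[:,1].max()])
print(ob,b((.6355,.041)));r=least_squares(lambda q:b(q)-ob,[.6355,.041]);print(r.x,r.fun)
for q in((.6355,.041),(.6317,.0302),(.6337,.0312)):
    p=np.array([*q,.18]);print(q,proj(S,p))
```

```text
[339.125 363.375 193.875] [338.25586095 364.49941036 196.76711517]
[0.62871445 0.04568132] [-0.9397828   0.93811416 -0.0370022 ]
(0.6355, 0.041) [352.9981366  170.83868197]
(0.6317, 0.0302) [348.01947736 171.84747228]
(0.6337, 0.0312) [348.9275313  172.23677144]
```

Call:
carry_out(targets=[[[0.002, -0.001, 0.153], [0, 0, 0], 0], [[0, 0, 0.153], [0, 0, 0], 0], [[0, 0, 0.14], [0, 0, 0], 0], [[0, 0, 0.024], [0, 0, 0], 0], [[0, 0, 0], [0, 0, 0], 0], [[0, 0, 0], [0, 0, 0], 1], [[0, 0, 0], [0, 0, 0], 1], [[0, 0, 0], [0, 0, 0], 1]])

```text
clock: 12.88
position: [0.6358, 0.0422, 0.2136]
tool_rot: [3.141, -0.0, 1.398]
force: [0.7, 0.4, -0.2]
grip_width: 0.0855
```

Run:
```python
from plan import *
o=bot.observe();print(o['position'],o['tool_rot'],o['grip_width'])
plan([(.6358,.0415,.34,1.398,1,3),(.458,-.091,.33,3.16,1)])
```

```text
[0.63580653 0.04217848 0.21357472] [ 3.14113886e+00 -9.33788039e-05  1.39786761e+00] 0.08548436942555142
[[[-0.001,0,-0.169],[0,0,0],1],[[-0.001,0,-0.168],[0,0,0],1],[[-0.001,0,-0.169],[0,0,0],1],[[-0.059,-0.055,0.004],[0,0,-0.051],1],[[-0.049,-0.064,0.004],[0,0,-0.051],1],[[-0.038,-0.071,0.004],[0,0,-0.051],1],[[-0.026,-0.076,0.004],[0,0,-0.051],1],[[-0.014,-0.079,0.003],[0,0,-0.051],1]]
[[[-0.001,-0.081,0.004],[0,0,-0.051],1],[[0.012,-0.08,0.003],[0,0,-0.051],1],[[0.025,-0.077,0.004],[0,0,-0.051],1],[[0.036,-0.072,0.003],[0,0,-0.051],1],[[0.047,-0.065,0.004],[0,0,-0.051],1],[[0.057,-0.056,0.003],[0,0,-0.051],1]]
```

Call:
carry_out(targets=[[[0, 0, -0.169], [0, 0, 0], 1], [[0, 0, -0.168], [0, 0, 0], 1], [[0, 0, -0.169], [0, 0, 0], 1], [[-0.059, -0.055, 0.004], [0, 0, -0.051], 1], [[-0.049, -0.064, 0.004], [0, 0, -0.051], 1], [[-0.038, -0.071, 0.004], [0, 0, -0.051], 1], [[-0.026, -0.076, 0.004], [0, 0, -0.051], 1], [[-0.014, -0.079, 0.003], [0, 0, -0.051], 1]])

```text
clock: 13.88
position: [0.5546, -0.0184, 0.3351]
tool_rot: [3.141, 0.0, 2.204]
force: [-0.3, -0.1, -0.2]
grip_width: 0.0857
```

Call:
carry_out(targets=[[[-0.001, -0.081, 0.004], [0, 0, -0.051], 1], [[0.012, -0.08, 0.003], [0, 0, -0.051], 1], [[0.025, -0.077, 0.004], [0, 0, -0.051], 1], [[0.036, -0.072, 0.003], [0, 0, -0.051], 1], [[0.047, -0.065, 0.004], [0, 0, -0.051], 1], [[0.057, -0.056, 0.003], [0, 0, -0.051], 1], [[0, 0, 0], [0, 0, 0], 1]])

```text
clock: 14.75
position: [0.4575, -0.0911, 0.33]
tool_rot: [-3.141, 0.0, -3.125]
force: [1.1, 0.4, -0.0]
grip_width: 0.0856
```

Run:
```python
from fit import *
from plan import plan
T,S=grab('top','t6'),grab('scene','s6')
np.set_printoptions(precision=4,suppress=True)
print('mug2',fit([S],'mug2',MUGT,(.636,.042),.0435,27),fit([T],'mug2',MUGT,(.636,.042),.0435,18))
print('mug3',fit([S],'mug3',MUG,(.458,-.09),.0435,27),fit([T],'mug3',MUG,(.458,-.09),.0435,18))
print('mug1',fit([S],'mug1',MUG,(.547,-.213),.0435,27),fit([T],'mug1',MUG,(.547,-.213),.0435,18))
a=cv2.imread('pics/t6.png')[150:245,225:315];b=cv2.imread('pics/s6.png')[140:250,290:440]
cv2.imwrite('pics/c6.png',np.hstack([cv2.resize(a,None,fx=3.2,fy=3.2*1.0,interpolation=cv2.INTER_CUBIC)[:304],cv2.resize(b,None,fx=3.3,fy=3.3,interpolation=cv2.INTER_CUBIC)[:304]]) )
o=bot.observe();print(o['position'],o['tool_rot'])
plan([(.457,-.09,.205,3.16,1,4),(.457,-.09,.205,3.16,0,4),(.457,-.09,.33,3.16,0,4),(.5363,.1743,.33,1.398,0,12)])
```

```text
mug2 (array([0.6349, 0.0411]), np.float64(0.1043893279809831), [761]) (array([0.6329, 0.0405]), np.float64(0.14670525926838274), [273])
mug3 (array([ 0.4583, -0.1299]), np.float64(0.17148749405108132), [676]) (array([ 0.458, -0.09 ]), np.float64(1.0), [0])
mug1 (array([ 0.5452, -0.2125]), np.float64(0.06463039642189483), [842]) (array([ 0.5488, -0.2148]), np.float64(0.08975298481380845), [319])
[ 0.4586 -0.09    0.33  ] [ 3.1415  0.0008 -3.1265]
[[[0.002,0,0.125],[0,0,0],1],[[0.001,0,0.125],[0,0,0],1],[[0.002,0,0.125],[0,0,-0.001],1],[[0.001,0,0.125],[0,0,0],1],[[0,0,0],[0,0,0],0],[[0,0,0],[0,0,0],0],[[0,0,0],[0,0,0],0],[[0,0,0],[0,0,0],0]]
[[[0,0,-0.125],[0,0,0],0],[[0,0,-0.125],[0,0,0],0],[[0,0,-0.125],[0,0,0],0],[[0,0,-0.125],[0,0,0],0],[[-0.028,0.088,0],[0,0,0.047],0],[[-0.015,0.091,0],[0,0,0.047],0],[[-0.001,0.092,0],[0,0,0.047],0],[[0.012,0.091,0],[0,0,0.047],0]]
[[[0.026,0.088,0],[0,0,0.047],0],[[0.038,0.084,0],[0,0,0.047],0],[[0.05,0.077,0],[0,0,0.046],0],[[0.061,0.069,0],[0,0,0.047],0],[[0.07,0.059,0],[0,0,0.046],0],[[0.078,0.049,0],[0,0,0.047],0],[[0.084,0.037,0],[0,0,0.046],0],[[0.089,0.024,0],[0,0,0.047],0]]
```

View pics/c6.png

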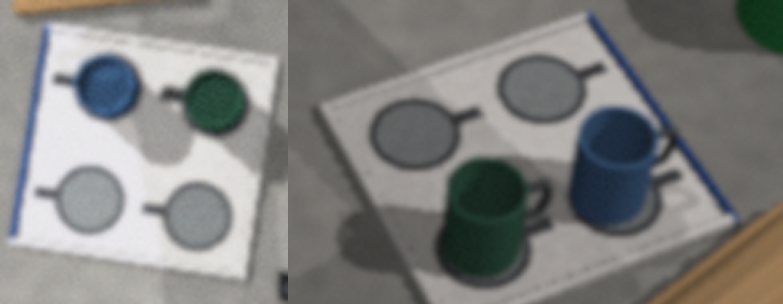

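The green mug sits well centred, about 2 mm off. The yellow mug has been knocked to about (0.458, -0.13). I'll mend the blue mug first, then look again at yellow with the arm clear.

Run:
```python
from plan import *
plan([(.651,.1505,.34,1.398,1)],vmax=.058)
plan([(.651,.1505,.212,1.398,1,4),(.651,.1505,.212,1.398,0,4),(.651,.1505,.217,1.398,0),(.6565,.1545,.217,1.398,0,2),(.6565,.1545,.2125,1.398,0,2),(.6565,.1545,.2125,1.398,1,3),(.6565,.1545,.34,1.398,1,3)],start=(.651,.1505,.34,1.398))
```

```text
[[[-0.071,0.086,-0.004],[0,0,0.051],1],[[-0.057,0.097,-0.004],[0,0,0.051],1],[[-0.04,0.104,-0.004],[0,0,0.051],1],[[-0.023,0.11,-0.004],[0,0,0.051],1],[[-0.006,0.112,-0.003],[0,0,0.051],1],[[0.012,0.111,-0.004],[0,0,0.051],1],[[0.03,0.108,-0.003],[0,0,0.051],1],[[0.047,0.102,-0.004],[0,0,0.051],1]]
[[[0.063,0.093,-0.003],[0,0,0.051],1],[[0.077,0.082,-0.004],[0,0,0.05],1],[[0.088,0.068,-0.003],[0,0,0.051],1]]
[[[0,0,0.128],[0,0,0],1],[[0,0,0.128],[0,0,0],1],[[0,0,0.128],[0,0,0],1],[[0,0,0.128],[0,0,0],1],[[0,0,0],[0,0,0],0],[[0,0,0],[0,0,0],0],[[0,0,0],[0,0,0],0],[[0,0,0],[0,0,0],0]]
[[[0,0,-0.02],[0,0,0],0],[[0.01,0.009,0],[0,0,0],0],[[0.01,0.01,0],[0,0,0],0],[[0,0,0.009],[0,0,0],0],[[0,0,0.009],[0,0,0],0],[[0,0,0],[0,0,0],1],[[0,0,0],[0,0,0],1],[[0,0,0],[0,0,0],1]]
[[[0,0,-0.17],[0,0,0],1],[[0,0,-0.17],[0,0,0],1],[[0,0,-0.17],[0,0,0],1]]
```

Call:
carry_out(targets=[[[-0.071, 0.086, -0.004], [0, 0, 0.051], 1], [[-0.057, 0.097, -0.004], [0, 0, 0.051], 1], [[-0.04, 0.104, -0.004], [0, 0, 0.051], 1], [[-0.023, 0.11, -0.004], [0, 0, 0.051], 1], [[-0.006, 0.112, -0.003], [0, 0, 0.051], 1], [[0.012, 0.111, -0.004], [0, 0, 0.051], 1], [[0.03, 0.108, -0.003], [0, 0, 0.051], 1], [[0.047, 0.102, -0.004], [0, 0, 0.051], 1]])

```text
clock: 15.85
position: [0.5984, 0.0872, 0.3372]
tool_rot: [3.141, 0.0, 1.872]
force: [-0.2, -0.3, 0.2]
grip_width: 0.0855
```

Call:
carry_out(targets=[[[0.063, 0.093, -0.003], [0, 0, 0.051], 1], [[0.077, 0.082, -0.004], [0, 0, 0.05], 1], [[0.088, 0.068, -0.003], [0, 0, 0.051], 1], [[0, 0, 0], [0, 0, 0], 1], [[0, 0, 0], [0, 0, 0], 1]])

```text
clock: 16.48
position: [0.6494, 0.1515, 0.3394]
tool_rot: [-3.141, 0.001, 1.402]
force: [-0.4, 0.8, 0.6]
grip_width: 0.0856
```

Call:
carry_out(targets=[[[0, 0, 0.128], [0, 0, 0], 1], [[0, 0, 0.128], [0, 0, 0], 1], [[0, 0, 0.128], [0, 0, 0], 1], [[0, 0, 0.128], [0, 0, 0], 1], [[0, 0, 0], [0, 0, 0], 0], [[0, 0, 0], [0, 0, 0], 0], [[0, 0, 0], [0, 0, 0], 0], [[0, 0, 0], [0, 0, 0], 0]])

```text
clock: 17.48
position: [0.6498, 0.1512, 0.2127]
tool_rot: [3.14, -0.001, 1.401]
force: [-1.1, -0.0, 6.7]
grip_width: 0.0583
```

Call:
carry_out(targets=[[[0, 0, -0.02], [0, 0, 0], 0], [[0.01, 0.009, 0], [0, 0, 0], 0], [[0.01, 0.01, 0], [0, 0, 0], 0], [[0, 0, 0.009], [0, 0, 0], 0], [[0, 0, 0.009], [0, 0, 0], 0], [[0, 0, 0], [0, 0, 0], 1], [[0, 0, 0], [0, 0, 0], 1], [[0, 0, 0], [0, 0, 0], 1]])

```text
clock: 18.48
position: [0.6552, 0.1552, 0.2121]
tool_rot: [-3.141, 0.0, 1.401]
force: [-0.4, 0.0, 0.1]
grip_width: 0.0854
```

Call:
carry_out(targets=[[[0, 0, -0.17], [0, 0, 0], 1], [[0, 0, -0.17], [0, 0, 0], 1], [[0, 0, -0.17], [0, 0, 0], 1]])

```text
clock: 18.85
position: [0.6551, 0.1552, 0.341]
tool_rot: [-3.142, 0.0, 1.401]
force: [0.3, 0.6, 0.1]
grip_width: 0.0854
```

Run:
```python
from fit import *
T,S=grab('top','t7'),grab('scene','s7')
np.set_printoptions(precision=4,suppress=True)
print('mug4',fit([S],'mug4',MUGT,(.655,.154),.0435,27))
print('mug3',fit([S],'mug3',MUG,(.458,-.13),.0435,27),fit([T],'mug3',MUG,(.458,-.13),.0435,20))
a=cv2.imread('pics/t7.png')[220:280,310:390];b=cv2.imread('pics/s7.png')[140:240,190:300]
print(proj(T,(.458,-.13,.04)))
r=lambda i,s:cv2.resize(i,None,fx=s,fy=s,interpolation=cv2.INTER_CUBIC)
cv2.imwrite('pics/c7.png',np.hstack([r(a,5)[:300],r(b,3)[:300]]))
```

```text
mug4 (array([0.6509, 0.1597]), np.float64(0.16839464133697757), [776])
mug3 (array([ 0.4593, -0.1299]), np.float64(0.07884692020722406), [753]) (array([ 0.4629, -0.1313]), np.float64(0.1275718667782102), [283])
[345.1561 234.7312]
```

View pics/c7.png

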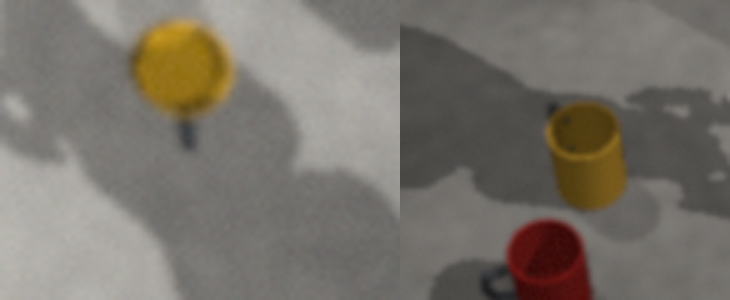

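Yellow now stands at about (0.461, -0.131) with its handle at about -3.04 rad (rim crop (182,68), handle tip (188,148)).

Run:
```python
from plan import *
plan([(.461,-.1306,.33,3.24,1)],vmax=.058,wmax=.18)
plan([(.461,-.1306,.205,3.24,1,4),(.461,-.1306,.205,3.24,0,4),(.461,-.1306,.33,3.24,0,4),(.5363,.1743,.33,1.398,0,12)],start=(.461,-.1306,.33,3.24))
```

```text
[[[-0.114,-0.052,0.005],[0,0,-0.053],1],[[-0.104,-0.071,0.005],[0,0,-0.053],1],[[-0.091,-0.087,0.005],[0,0,-0.053],1],[[-0.075,-0.101,0.005],[0,0,-0.053],1],[[-0.058,-0.112,0.005],[0,0,-0.053],1],[[-0.038,-0.12,0.005],[0,0,-0.053],1],[[-0.018,-0.124,0.005],[0,0,-0.053],1],[[0.003,-0.126,0.006],[0,0,-0.054],1]]
[[[0.024,-0.124,0.005],[0,0,-0.053],1],[[0.044,-0.118,0.006],[0,0,-0.054],1],[[0.063,-0.108,0.005],[0,0,-0.053],1]]
[[[0,0,0.125],[0,0,0],1],[[0,0,0.125],[0,0,0],1],[[0,0,0.125],[0,0,0],1],[[0,0,0.125],[0,0,0],1],[[0,0,0],[0,0,0],0],[[0,0,0],[0,0,0],0],[[0,0,0],[0,0,0],0],[[0,0,0],[0,0,0],0]]
[[[0,0,-0.125],[0,0,0],0],[[0,0,-0.125],[0,0,0],0],[[0,0,-0.125],[0,0,0],0],[[0,0,-0.125],[0,0,0],0],[[-0.035,0.099,0],[0,0,0.049],0],[[-0.019,0.103,0],[0,0,0.049],0],[[-0.003,0.105,0],[0,0,0.049],0],[[0.013,0.104,0],[0,0,0.049],0]]
[[[0.028,0.101,0],[0,0,0.049],0],[[0.043,0.095,0],[0,0,0.049],0],[[0.058,0.087,0],[0,0,0.049],0],[[0.07,0.078,0],[0,0,0.049],0],[[0.081,0.066,0],[0,0,0.049],0],[[0.09,0.052,0],[0,0,0.048],0],[[0.098,0.038,0],[0,0,0.049],0],[[0.102,0.024,0],[0,0,0.048],0]]
```

Call:
carry_out(targets=[[[-0.114, -0.052, 0.005], [0, 0, -0.053], 1], [[-0.104, -0.071, 0.005], [0, 0, -0.053], 1], [[-0.091, -0.087, 0.005], [0, 0, -0.053], 1], [[-0.075, -0.101, 0.005], [0, 0, -0.053], 1], [[-0.058, -0.112, 0.005], [0, 0, -0.053], 1], [[-0.038, -0.12, 0.005], [0, 0, -0.053], 1], [[-0.018, -0.124, 0.005], [0, 0, -0.053], 1], [[0.003, -0.126, 0.006], [0, 0, -0.054], 1]])

```text
clock: 19.95
position: [0.5125, -0.0532, 0.3291]
tool_rot: [-3.142, -0.0, 2.742]
force: [1.1, -0.1, 0.4]
grip_width: 0.0854
```

Call:
carry_out(targets=[[[0.024, -0.124, 0.005], [0, 0, -0.053], 1], [[0.044, -0.118, 0.006], [0, 0, -0.054], 1], [[0.063, -0.108, 0.005], [0, 0, -0.053], 1], [[0, 0, 0], [0, 0, 0], 1], [[0, 0, 0], [0, 0, 0], 1]])

```text
clock: 20.58
position: [0.4605, -0.1301, 0.3254]
tool_rot: [3.141, 0.0, -3.046]
force: [0.9, -0.0, 0.2]
grip_width: 0.0855
```

Call:
carry_out(targets=[[[0, 0, 0.125], [0, 0, 0], 1], [[0, 0, 0.125], [0, 0, 0], 1], [[0, 0, 0.125], [0, 0, 0], 1], [[0, 0, 0.125], [0, 0, 0], 1], [[0, 0, 0], [0, 0, 0], 0], [[0, 0, 0], [0, 0, 0], 0], [[0, 0, 0], [0, 0, 0], 0], [[0, 0, 0], [0, 0, 0], 0]])

```text
clock: 21.58
position: [0.4605, -0.1304, 0.2012]
tool_rot: [-3.141, 0.001, -3.044]
force: [0.5, -0.0, -1.2]
grip_width: 0.0584
```

Call:
carry_out(targets=[[[0, 0, -0.125], [0, 0, 0], 0], [[0, 0, -0.125], [0, 0, 0], 0], [[0, 0, -0.125], [0, 0, 0], 0], [[0, 0, -0.125], [0, 0, 0], 0], [[-0.035, 0.099, 0], [0, 0, 0.049], 0], [[-0.019, 0.103, 0], [0, 0, 0.049], 0], [[-0.003, 0.105, 0], [0, 0, 0.049], 0], [[0.013, 0.104, 0], [0, 0, 0.049], 0]])

```text
clock: 22.58
position: [0.4853, -0.0278, 0.3259]
tool_rot: [3.141, 0.0, 2.618]
force: [-0.1, 0.2, -2.0]
grip_width: 0.0581
```

Call:
carry_out(targets=[[[0.028, 0.101, 0], [0, 0, 0.049], 0], [[0.043, 0.095, 0], [0, 0, 0.049], 0], [[0.058, 0.087, 0], [0, 0, 0.049], 0], [[0.07, 0.078, 0], [0, 0, 0.049], 0], [[0.081, 0.066, 0], [0, 0, 0.049], 0], [[0.09, 0.052, 0], [0, 0, 0.048], 0], [[0.098, 0.038, 0], [0, 0, 0.049], 0], [[0.102, 0.024, 0], [0, 0, 0.048], 0]])

```text
clock: 23.58
position: [0.536, 0.1753, 0.3259]
tool_rot: [3.141, -0.001, 1.393]
force: [1.1, -0.4, -1.0]
grip_width: 0.0582
```

Call:
carry_out(targets=[[[0, 0, 0], [0, 0, 0], 0], [[0, 0, 0], [0, 0, 0], 0], [[0, 0, 0], [0, 0, 0], 0]])

```text
clock: 23.95
position: [0.5359, 0.1735, 0.3257]
tool_rot: [3.142, -0.0, 1.398]
force: [-0.9, -1.0, -2.4]
grip_width: 0.0581
```

Call:
carry_out(targets=[[[0.003, -0.001, 0.153], [0, 0, 0], 0], [[0, 0, 0.153], [0, 0, 0], 0], [[0, 0, 0.14], [0, 0, 0], 0], [[0, 0, 0.024], [0, 0, 0], 0], [[0, 0, 0], [0, 0, 0], 0], [[0, 0, 0], [0, 0, 0], 1], [[0, 0, 0], [0, 0, 0], 1], [[0, 0, 0], [0, 0, 0], 1]])

```text
clock: 24.95
position: [0.536, 0.1752, 0.2084]
tool_rot: [3.141, -0.0, 1.398]
force: [-0.6, -0.5, -0.6]
grip_width: 0.0856
```

Run:
```python
from plan import *
o=bot.observe();print(o['position'],o['tool_rot'])
p=o['position']
plan([(*p[:2],.335,1.398,1,3),(.5475,-.2138,.335,.5,1)],vmax=.058)
plan([(.5475,-.2138,.205,.5,1,4),(.5475,-.2138,.205,.5,0,4),(.5475,-.2138,.34,.5,0,4),(.5173,.0618,.34,3.83,0)],start=(.5475,-.2138,.335,.5),wmax=.18)
```

```text
[0.53598888 0.17519326 0.20837092] [ 3.14112730e+00 -3.82966928e-04  1.39797326e+00]
[[[0,0,-0.169],[0,0,0],1],[[0,0,-0.169],[0,0,0],1],[[0,0,-0.169],[0,0,0],1],[[-0.218,0.045,0],[0,0,0.041],1],[[-0.21,0.072,0],[0,0,0.041],1],[[-0.199,0.099,0],[0,0,0.041],1],[[-0.185,0.123,0],[0,0,0.041],1],[[-0.168,0.146,0],[0,0,0.041],1]]
[[[-0.147,0.167,0],[0,0,0.04],1],[[-0.125,0.184,0],[0,0,0.041],1]]
[[[0,0,0.13],[0,0,0],1],[[0,0,0.13],[0,0,0],1],[[0,0,0.13],[0,0,0],1],[[0,0,0.13],[0,0,0],1],[[0,0,0],[0,0,0],0],[[0,0,0],[0,0,0],0],[[0,0,0],[0,0,0],0],[[0,0,0],[0,0,0],0]]
[[[0,0,-0.135],[0,0,0],0],[[0,0,-0.135],[0,0,0],0],[[0,0,-0.135],[0,0,0],0],[[0,0,-0.135],[0,0,0],0],[[0.022,-0.054,0],[0,0,-0.056],0],[[0.031,-0.049,0],[0,0,-0.056],0],[[0.04,-0.043,0],[0,0,-0.056],0],[[0.046,-0.035,0],[0,0,-0.056],0]]
[[[0.052,-0.027,0],[0,0,-0.056],0],[[0.056,-0.017,0],[0,0,-0.056],0],[[0.058,-0.007,0],[0,0,-0.056],0],[[0.058,0.003,0],[0,0,-0.056],0],[[0.057,0.013,0],[0,0,-0.056],0],[[0.054,0.023,0],[0,0,-0.056],0],[[0.049,0.032,0],[0,0,-0.056],0],[[0.043,0.04,0],[0,0,-0.055],0]]
[[[0.035,0.047,0],[0,0,-0.056],0],[[0.026,0.052,0],[0,0,-0.055],0],[[0.017,0.056,0],[0,0,-0.056],0],[[0.007,0.058,0],[0,0,-0.055],0],[[-0.003,0.058,0],[0,0,-0.056],0],[[-0.013,0.057,0],[0,0,-0.055],0],[[-0.023,0.053,0],[0,0,-0.056],0]]
```

Call:
carry_out(targets=[[[0, 0, -0.169], [0, 0, 0], 1], [[0, 0, -0.169], [0, 0, 0], 1], [[0, 0, -0.169], [0, 0, 0], 1], [[-0.218, 0.045, 0], [0, 0, 0.041], 1], [[-0.21, 0.072, 0], [0, 0, 0.041], 1], [[-0.199, 0.099, 0], [0, 0, 0.041], 1], [[-0.185, 0.123, 0], [0, 0, 0.041], 1], [[-0.168, 0.146, 0], [0, 0, 0.041], 1]])

```text
clock: 25.95
position: [0.5438, -0.1043, 0.335]
tool_rot: [3.141, -0.001, 0.75]
force: [1.6, 0.8, 0.1]
grip_width: 0.0856
```

Call:
carry_out(targets=[[[-0.147, 0.167, 0], [0, 0, 0.04], 1], [[-0.125, 0.184, 0], [0, 0, 0.041], 1], [[0, 0, 0], [0, 0, 0], 1], [[0, 0, 0], [0, 0, 0], 1]])

```text
clock: 26.45
position: [0.5475, -0.2135, 0.3346]
tool_rot: [-3.141, 0.0, 0.5]
force: [-1.5, 0.1, -0.2]
grip_width: 0.0857
```

Run:
```python
from fit import *
T,S=grab('top','t8'),grab('scene','s8')
np.set_printoptions(precision=4,suppress=True)
for k,q in dict(mug4=(.655,.155),mug2=(.636,.042),mug3=(.536,.175)).items():
  print(k,fit([S],k,MUGT,q,.0435,27),fit([T],k,MUGT,q,.0435,18))
print('mug1',fit([S],'mug1',MUG,(.547,-.213),.0435,30))
print(bot.observe()['position'])
```

```text
mug4 (array([0.6509, 0.1595]), np.float64(0.17342637922771298), [773]) (array([0.6523, 0.1527]), np.float64(0.2179779875285378), [270])
mug2 (array([0.6339, 0.0423]), np.float64(0.1052736373697104), [759]) (array([0.6329, 0.0413]), np.float64(0.1471782404265034), [272])
mug3 (array([0.5326, 0.1726]), np.float64(0.10768888613042049), [677]) (array([0.5363, 0.1691]), np.float64(0.1773147238057794), [279])
mug1 (array([ 0.5452, -0.2125]), np.float64(0.06685797648374292), [840])
[ 0.5477 -0.2126  0.3347]
```

Call:
carry_out(targets=[[[0, 0, 0.13], [0, 0, 0], 1], [[0, 0, 0.13], [0, 0, 0], 1], [[0, 0, 0.13], [0, 0, 0], 1], [[0, 0, 0.13], [0, 0, 0], 1], [[0, 0, 0], [0, 0, 0], 0], [[0, 0, 0], [0, 0, 0], 0], [[0, 0, 0], [0, 0, 0], 0], [[0, 0, 0], [0, 0, 0], 0]])

```text
clock: 27.55
position: [0.5477, -0.2137, 0.2055]
tool_rot: [3.141, -0.001, 0.5]
force: [0.1, 0.6, -0.3]
grip_width: 0.0591
```

Call:
carry_out(targets=[[[0, 0, -0.135], [0, 0, 0], 0], [[0, 0, -0.135], [0, 0, 0], 0], [[0, 0, -0.135], [0, 0, 0], 0], [[0, 0, -0.135], [0, 0, 0], 0], [[0.022, -0.054, 0], [0, 0, -0.056], 0], [[0.031, -0.049, 0], [0, 0, -0.056], 0], [[0.04, -0.043, 0], [0, 0, -0.056], 0], [[0.046, -0.035, 0], [0, 0, -0.056], 0]])

```text
clock: 28.55
position: [0.541, -0.1555, 0.3402]
tool_rot: [3.141, -0.0, 1.209]
force: [-0.4, -1.0, -1.5]
grip_width: 0.059
```

Call:
carry_out(targets=[[[0.052, -0.027, 0], [0, 0, -0.056], 0], [[0.056, -0.017, 0], [0, 0, -0.056], 0], [[0.058, -0.007, 0], [0, 0, -0.056], 0], [[0.058, 0.003, 0], [0, 0, -0.056], 0], [[0.057, 0.013, 0], [0, 0, -0.056], 0], [[0.054, 0.023, 0], [0, 0, -0.056], 0], [[0.049, 0.032, 0], [0, 0, -0.056], 0], [[0.043, 0.04, 0], [0, 0, -0.055], 0]])

```text
clock: 29.55
position: [0.5283, -0.0393, 0.3401]
tool_rot: [3.142, 0.001, 2.613]
force: [-0.2, -0.8, -1.4]
grip_width: 0.0593
```

Call:
carry_out(targets=[[[0.035, 0.047, 0], [0, 0, -0.056], 0], [[0.026, 0.052, 0], [0, 0, -0.055], 0], [[0.017, 0.056, 0], [0, 0, -0.056], 0], [[0.007, 0.058, 0], [0, 0, -0.055], 0], [[-0.003, 0.058, 0], [0, 0, -0.056], 0], [[-0.013, 0.057, 0], [0, 0, -0.055], 0], [[-0.023, 0.053, 0], [0, 0, -0.056], 0], [[0, 0, 0], [0, 0, 0], 0]])

```text
clock: 30.55
position: [0.5173, 0.0622, 0.34]
tool_rot: [-3.142, 0.0, -2.454]
force: [0.9, -0.4, -1.4]
grip_width: 0.0592
```

Run:
```python
from plan import *
o=bot.observe();print(o['position'],o['tool_rot'],o['qpos'][6],o['force'])
plan([(.5173,.0618,o['position'][2],3.83,0)])
```

```text
[0.51732841 0.06217611 0.34001917] [-3.14151077e+00  4.93891643e-04 -2.45358874e+00] 1.92446184162195 [ 0.90071542 -0.37882467 -1.36293334]
[[[0.001,-0.001,0],[0,0,0],0]]
```

Call:
carry_out(targets=[[[0, 0, 0.16], [0, 0, 0], 0], [[0, 0, 0.16], [0, 0, 0], 0], [[0, 0, 0.16], [0, 0, 0], 0], [[0, 0, 0.03], [0, 0, 0], 0], [[0, 0, 0], [0, 0, 0], 0], [[0, 0, 0], [0, 0, 0], 1], [[0, 0, 0], [0, 0, 0], 1], [[0, 0, 0], [0, 0, 0], 1]])

```text
clock: 31.55
position: [0.5176, 0.0617, 0.2127]
tool_rot: [-3.141, 0.001, -2.454]
force: [0.8, 0.4, -0.5]
grip_width: 0.0855
```

Call:
carry_out(targets=[[[0, 0, -0.15], [0, 0, 0], 1], [[0, 0, -0.2], [0, 0, 0], 1], [[0, 0, -0.2], [0, 0, 0], 1]])

```text
clock: 31.92
position: [0.5172, 0.0617, 0.3514]
tool_rot: [3.141, -0.0, -2.454]
force: [-0.1, 0.2, -0.5]
grip_width: 0.0854
```

Run:
```python
from plan import *
o=bot.observe();print(o['position'],o['tool_rot'],o['qpos'][6])
plan([(.50,.30,.36,2.3,1)],vmax=.058,wmax=.18)
```

```text
[0.5171962  0.06166118 0.35138067] [ 3.14144499e+00 -1.27089709e-04 -2.45403763e+00] 1.9262805514968473
[[[-0.061,0.087,-0.004],[0,0,0.054],1],[[-0.046,0.096,-0.004],[0,0,0.054],1],[[-0.029,0.102,-0.004],[0,0,0.054],1],[[-0.011,0.106,-0.004],[0,0,0.054],1],[[0.007,0.106,-0.004],[0,0,0.054],1],[[0.024,0.103,-0.004],[0,0,0.054],1],[[0.041,0.098,-0.003],[0,0,0.054],1],[[0.058,0.089,-0.004],[0,0,0.054],1]]
[[[0.071,0.079,-0.003],[0,0,0.055],1]]
```

Call:
carry_out(targets=[[[0.15, 0.15, 0], [0, 0, 0.054], 1], [[0.15, 0.15, 0], [0, 0, 0.054], 1], [[0.1, 0.15, 0], [0, 0, 0.054], 1], [[0, 0, 0], [0, 0, 0], 1]])

```text
clock: 32.42
position: [0.3753, 0.109, 0.3502]
tool_rot: [3.141, 0.0, -2.963]
force: [0.6, -0.3, 0.1]
grip_width: 0.0857
```

Run:
```python
from fit import *
o=bot.observe();print(o['position'],o['tool_rot'],o['qpos'][6])
T,S=grab('top','t9'),grab('scene','s9')
np.set_printoptions(precision=4,suppress=True)
for k,q in dict(mug1=(.5173,.0618),mug2=(.636,.042),mug3=(.536,.175),mug4=(.655,.155)).items():
  print(k,fit([S],k,MUGT,q,.0435,27),fit([T],k,MUGT,q,.0435,18))
t=cv2.imread('pics/t9.png');s=cv2.imread('pics/s9.png')
r=lambda i,s:cv2.resize(i,None,fx=s,fy=s,interpolation=cv2.INTER_CUBIC)
# layout: tray top, tray scene / lids
cs=[proj(T,(.437,.394,.05)),proj(S,(.437,.394,.05)),proj(T,(.624,-.336,.05)),proj(S,(.624,-.336,.05))];o=[]
for c,i in zip(cs,(t,s,t,s)):
    a,b=int(c[0])-20,int(c[1])-20;print(a,b);o.append(r(i[b:b+40,a:a+40],5)[:195,:195])
top=np.hstack([r(t[150:245,225:315],4)[:380,:340],r(s[140:250,290:420],3.5)[:380,:440]])
cv2.imwrite('pics/c9.png',np.vstack([top,np.hstack(o)]))
```

```text
[0.37528901 0.10895182 0.35016854] [ 3.14137956e+00  2.36706607e-04 -2.96294926e+00] 1.2694076487072445
mug1 (array([0.5134, 0.0607]), np.float64(0.08762793134015623), [711]) (array([0.5159, 0.0599]), np.float64(0.07849975924311237), [279])
mug2 (array([0.6344, 0.042 ]), np.float64(0.10388305458317126), [760]) (array([0.6329, 0.0411]), np.float64(0.13771732032183737), [276])
mug3 (array([0.533 , 0.1735]), np.float64(0.11454077146669706), [672]) (array([0.5345, 0.17  ]), np.float64(0.18167857843873036), [278])
mug4 (array([0.651 , 0.1596]), np.float64(0.16784546592096572), [776]) (array([0.6541, 0.1525]), np.float64(0.20974662852472414), [273])
162 224
387 82
387 162
186 260
```

View pics/c9.png

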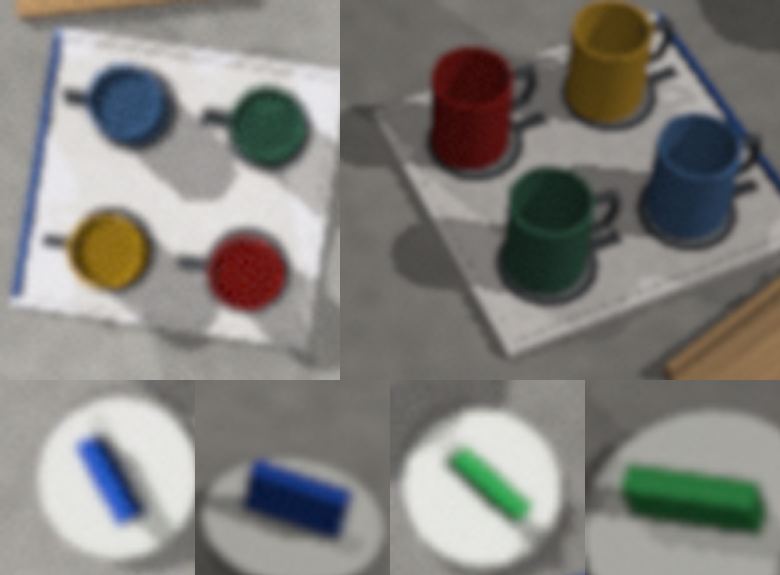

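All four mugs stand on their outlines with the handles along the bars. The bar tops in the top view are sugar centre about (183.3,243.6) and tea centre about (406.3,182.4). Next I'll compute the lid grips.

Run:
```python
from fit import *
from plan import plan
import pickle
T=imaging.grab_frame('top');S=imaging.grab_frame('scene')
np.set_printoptions(precision=4,suppress=True)
u=lambda a,b,x,y:(a+(x+.5)/5-.5,b+(y+.5)/5-.5)
for n,e,d,se,a,b,A,B in(('sugar',((90,63),(127,137)),(118,98),((52,85),(153,125)),162,224,387,82),('tea',((65,75),(132,133)),(93,107),((40,108),(178,130)),387,162,186,260)):
    p=[ray(T,u(a,b,*q),.05) for q in e];d_=p[0]-p[1];print(n,np.mean(p,0),np.arctan2(d_[1],d_[0]),np.hypot(*d_[:2]),'disc',ray(T,u(a,b,*d),.02))
    p=[ray(S,u(A,B,*q),.05) for q in se];d_=p[0]-p[1];print('scene',np.mean(p,0),np.arctan2(d_[1],d_[0]),np.hypot(*d_[:2]))
# bar fit, looser colour
import fit as F
F.HUE['sbar']=((105,130),60);F.HUE['tbar']=((45,80),60)
for k,q in(('sbar',(.437,.394,.46)),('tbar',(.624,-.336,.85))):print(k,*[fit([f],k,box(.03,.007,.02,.05),q,.035,17+8*i) for i,f in enumerate((T,S))])
```

```text
sugar [0.44  0.391 0.05 ] 0.46042069222424886 0.05318322219071041 disc [0.4393 0.3946 0.02  ]
scene [0.4384 0.3922 0.05  ] -2.7126515342041797 0.0633175779353246
tea [ 0.6244 -0.3323  0.05  ] 0.8330799280450761 0.05748148593226926 disc [ 0.6252 -0.3368  0.02  ]
scene [ 0.6314 -0.3372  0.05  ] -2.3327341067955416 0.06179471847924578
sbar (array([0.4397, 0.3951, 0.5121]), np.float64(0.26336730800675845), [106]) (array([0.4357, 0.3972, 0.5349]), np.float64(0.17990765801623942), [202])
tbar (array([ 0.6253, -0.3368,  0.8876]), np.float64(0.30725980846462775), [88]) (array([ 0.623 , -0.3361,  0.7209]), np.float64(0.21239984694409975), [267])
```

Run:
```python
from plan import *
plan([(.439,.394,.33,3.602,1)],vmax=.058)
plan([(.439,.394,.205,3.602,1,4),(.439,.394,.205,3.602,0,6),(.439,.394,.36,3.602,0,3)],start=(.439,.394,.33,3.602))
```

```text
[[[-0.074,0.181,0.013],[0,0,-0.015],1],[[-0.083,0.177,0.013],[0,0,-0.015],1],[[-0.091,0.173,0.013],[0,0,-0.015],1],[[-0.099,0.168,0.013],[0,0,-0.015],1],[[-0.107,0.164,0.014],[0,0,-0.015],1],[[-0.114,0.158,0.013],[0,0,-0.014],1]]
[[[0,0,0.125],[0,0,0],1],[[0,0,0.125],[0,0,0],1],[[0,0,0.125],[0,0,0],1],[[0,0,0.125],[0,0,0],1],[[0,0,0],[0,0,0],0],[[0,0,0],[0,0,0],0],[[0,0,0],[0,0,0],0],[[0,0,0],[0,0,0],0]]
[[[0,0,0],[0,0,0],0],[[0,0,0],[0,0,0],0],[[0,0,-0.207],[0,0,0],0],[[0,0,-0.206],[0,0,0],0],[[0,0,-0.207],[0,0,0],0]]
```

Call:
carry_out(targets=[[[-0.074, 0.181, 0.013], [0, 0, -0.015], 1], [[-0.083, 0.177, 0.013], [0, 0, -0.015], 1], [[-0.091, 0.173, 0.013], [0, 0, -0.015], 1], [[-0.099, 0.168, 0.013], [0, 0, -0.015], 1], [[-0.107, 0.164, 0.014], [0, 0, -0.015], 1], [[-0.114, 0.158, 0.013], [0, 0, -0.014], 1], [[0, 0, 0], [0, 0, 0], 1], [[0, 0, 0], [0, 0, 0], 1]])

```text
clock: 33.62
position: [0.4392, 0.3932, 0.3293]
tool_rot: [-3.141, -0.001, -2.684]
force: [-1.1, 0.0, 1.0]
grip_width: 0.0853
```

Call:
carry_out(targets=[[[0, 0, 0.125], [0, 0, 0], 1], [[0, 0, 0.125], [0, 0, 0], 1], [[0, 0, 0.125], [0, 0, 0], 1], [[0, 0, 0.125], [0, 0, 0], 1], [[0, 0, 0], [0, 0, 0], 0], [[0, 0, 0], [0, 0, 0], 0], [[0, 0, 0], [0, 0, 0], 0], [[0, 0, 0], [0, 0, 0], 0]], force=40)

```text
clock: 34.62
position: [0.4388, 0.3943, 0.206]
tool_rot: [3.141, 0.001, -2.683]
force: [-2.9, -2.9, 32.0]
grip_width: 0.013
```

Call:
carry_out(targets=[[[0, 0, 0], [0, 0, 0], 0], [[0, 0, 0], [0, 0, 0], 0]], force=60)

```text
clock: 34.88
position: [0.4388, 0.3943, 0.2061]
tool_rot: [3.141, 0.001, -2.683]
force: [-0.7, -1.8, 12.3]
grip_width: 0.0126
```

The 32 N as it closed was the fingertips touching the disc while swinging forward; it then eased to 12 N. So TCP minus lid bottom is 0.206 m. I'll lift and carry.

Run:
```python
from plan import *
plan([(.439,.394,.37,3.6,0,3),(.512,-.407,.36,1.8,0)])
```

```text
[[[0,0,-0.219],[0,0,0],0],[[0,-0.001,-0.218],[0,0,0],0],[[0,0,-0.219],[0,0,0],0],[[0.077,-0.2,0.003],[0,0,0.038],0],[[0.053,-0.208,0.003],[0,0,0.038],0],[[0.027,-0.213,0.003],[0,0,0.038],0],[[0.002,-0.214,0.003],[0,0,0.038],0],[[-0.024,-0.213,0.003],[0,0,0.038],0]]
[[[-0.049,-0.209,0.003],[0,0,0.038],0],[[-0.073,-0.202,0.002],[0,0,0.038],0],[[-0.097,-0.191,0.003],[0,0,0.038],0],[[-0.119,-0.179,0.002],[0,0,0.038],0],[[-0.139,-0.163,0.003],[0,0,0.038],0],[[-0.158,-0.145,0.002],[0,0,0.039],0],[[-0.174,-0.125,0.003],[0,0,0.038],0],[[-0.188,-0.104,0.002],[0,0,0.039],0]]
[[[-0.199,-0.08,0.003],[0,0,0.038],0],[[-0.208,-0.055,0.002],[0,0,0.039],0]]
```

Call:
carry_out(targets=[[[0, 0, -0.219], [0, 0, 0], 0], [[0, -0.001, -0.218], [0, 0, 0], 0], [[0, 0, -0.219], [0, 0, 0], 0], [[0.077, -0.2, 0.003], [0, 0, 0.038], 0], [[0.053, -0.208, 0.003], [0, 0, 0.038], 0], [[0.027, -0.213, 0.003], [0, 0, 0.038], 0], [[0.002, -0.214, 0.003], [0, 0, 0.038], 0], [[-0.024, -0.213, 0.003], [0, 0, 0.038], 0]])

```text
clock: 35.88
position: [0.463, 0.1253, 0.3657]
tool_rot: [3.141, 0.001, 2.999]
force: [0.9, 0.0, -1.2]
grip_width: 0.0125
```

Call:
carry_out(targets=[[[-0.049, -0.209, 0.003], [0, 0, 0.038], 0], [[-0.073, -0.202, 0.002], [0, 0, 0.038], 0], [[-0.097, -0.191, 0.003], [0, 0, 0.038], 0], [[-0.119, -0.179, 0.002], [0, 0, 0.038], 0], [[-0.139, -0.163, 0.003], [0, 0, 0.038], 0], [[-0.158, -0.145, 0.002], [0, 0, 0.039], 0], [[-0.174, -0.125, 0.003], [0, 0, 0.038], 0], [[-0.188, -0.104, 0.002], [0, 0, 0.039], 0]])

```text
clock: 36.88
position: [0.502, -0.3019, 0.3607]
tool_rot: [3.141, 0.0, 2.038]
force: [0.1, 0.3, -1.2]
grip_width: 0.0125
```

Call:
carry_out(targets=[[[-0.199, -0.08, 0.003], [0, 0, 0.038], 0], [[-0.208, -0.055, 0.002], [0, 0, 0.039], 0], [[0, 0, 0], [0, 0, 0], 0], [[0, 0, 0], [0, 0, 0], 0]])

```text
clock: 37.38
position: [0.5118, -0.4068, 0.3589]
tool_rot: [3.141, -0.001, 1.801]
force: [0.0, 0.2, -2.0]
grip_width: 0.0127
```

Run:
```python
from fit import *
from plan import plan
T=grab('top','t10');S=grab('scene','s10')
np.set_printoptions(precision=4,suppress=True)
o=bot.observe();print(o['position'],o['tool_rot'],o['force'],o['grip_width'],o['qpos'][6])
b=proj(S,[*o['position'][:2],.1]);b=b.astype(int)
x,y=b[0]-55,b[1]-75
cv2.imwrite('pics/c10.png',cv2.resize(cv2.imread('pics/s10.png')[y:y+140,max(x,0):x+130],None,fx=4,fy=4,interpolation=cv2.INTER_CUBIC));print(x,y)
c=proj(S,[*o['position'][:2],.36-.206+.0199])
e=np.array([proj(S,[.512+.05*np.cos(a),-.407+.05*np.sin(a),.09]) for a in np.linspace(0,6.28,9)]);print('disc ctr',(c-[x,y]+.5)*4,'rim x',(e[:,0].min()-x)*4,(e[:,0].max()-x)*4)
plan([(.512,-.407,.31,1.8,0,2)])
```

```text
[ 0.5121 -0.4061  0.3592] [ 3.1411 -0.0006  1.8018] [-0.2754  0.6968 -1.6345] 0.012315580906039856 1.0192107498282945
94 172
disc ctr [183.4373 229.1973] rim x 136.03056549984865 312.20816093752603
[[[-0.002,-0.001,0.098],[0,0,0],0],[[-0.001,0,0.099],[0,0,0.001],0]]
```

View pics/c10.png

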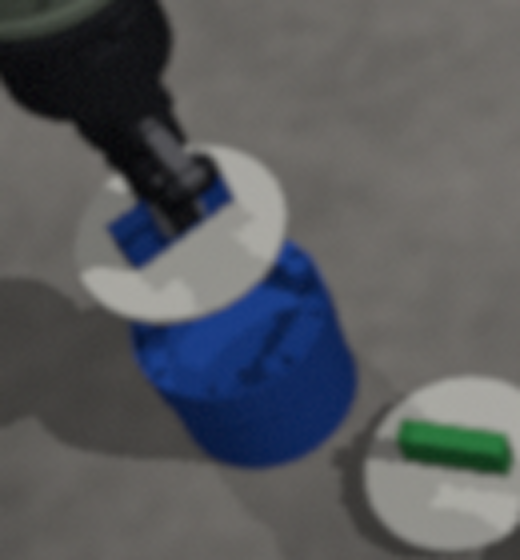

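The lid hangs level. Its disc centre is at crop (182,234) against an expected (183,229), so it is centred over the canister within about 2 mm. Lowering.

Call:
carry_out(targets=[[[-0.001, -0.001, 0.1], [0, 0, 0], 0], [[0, 0, 0.1], [0, 0, 0], 0], [[0, 0, 0.04], [0, 0, 0], 0], [[0, 0, 0.016], [0, 0, 0], 0], [[0, 0, 0.01], [0, 0, 0], 0], [[0, 0, 0], [0, 0, 0], 0]])

```text
clock: 38.22
position: [0.5117, -0.4076, 0.293]
tool_rot: [3.141, 0.0, 1.8]
force: [0.3, 0.2, -2.1]
grip_width: 0.0128
```

Call:
carry_out(targets=[[[0, 0, 0.006], [0, 0, 0], 0], [[0, 0, 0.006], [0, 0, 0], 0], [[0, 0, 0.004], [0, 0, 0], 0], [[0, 0, 0], [0, 0, 0], 0]])

```text
clock: 38.72
position: [0.5118, -0.4075, 0.29]
tool_rot: [3.14, 0.0, 1.8]
force: [-5.3, 7.4, 22.6]
grip_width: 0.0126
```

Lugs are riding on the rim at TCP z 0.290, as expected. Turning while pressing lightly.

Call:
carry_out(targets=[[[-0.001, -0.001, -0.001], [0, 0, 0.03], 0], [[0, 0, 0], [0, 0, 0.03], 0], [[0, 0, 0], [0, 0, 0.03], 0], [[0, 0, 0], [0, 0, 0.03], 0]])

```text
clock: 39.22
position: [0.5123, -0.4081, 0.2897]
tool_rot: [3.139, 0.001, 1.42]
force: [1.4, 2.5, -1.5]
grip_width: 0.0128
```

Contact force vanished, so the lugs are probably over the slots. Pressing down gently.

Call:
carry_out(targets=[[[0, 0, 0.004], [0, 0, 0], 0], [[0, 0, 0.004], [0, 0, 0], 0], [[0, 0, 0], [0, 0, 0], 0]])

```text
clock: 39.6
position: [0.5119, -0.4073, 0.2866]
tool_rot: [3.141, -0.001, 1.426]
force: [5.6, 3.0, 0.4]
grip_width: 0.0125
```

Call:
carry_out(targets=[[[0, 0, 0.006], [0, 0, 0], 0], [[0, 0, 0.006], [0, 0, 0], 0], [[0, 0, 0.004], [0, 0, 0], 0], [[0, 0, 0], [0, 0, 0], 0]])

```text
clock: 40.1
position: [0.512, -0.4073, 0.2826]
tool_rot: [3.141, -0.001, 1.426]
force: [5.2, 3.3, -0.1]
grip_width: 0.0125
```

Call:
carry_out(targets=[[[0, 0, 0.003], [0, 0, 0], 0], [[0, 0, 0.003], [0, 0, 0], 0], [[0, 0, 0], [0, 0, 0], 0]])

```text
clock: 40.48
position: [0.512, -0.4073, 0.2821]
tool_rot: [3.14, -0.001, 1.426]
force: [1.5, 8.5, 17.1]
grip_width: 0.0122
```

Home at z 0.282 with a firm stop. I'll release and fetch the tea lid.

Run:
```python
from plan import *
plan([(.512,-.4073,.2826,1.426,1,3),(.512,-.4073,.36,1.426,1,2),(.625,-.336,.34,.82,1)])
plan([(.625,-.336,.209,.82,1,4),(.625,-.336,.209,.82,0,6)],start=(.625,-.336,.34,.82))
```

```text
[[[0,0,-0.001],[0,0,0],1],[[0,0,-0.001],[0,0,0],1],[[0,0,0],[0,0,0],1],[[0,0,-0.155],[0,0,0],1],[[0,0,-0.155],[0,0,0],1],[[0.087,0.102,0.02],[0,0,0.048],1],[[0.101,0.087,0.02],[0,0,0.048],1],[[0.113,0.071,0.02],[0,0,0.048],1]]
[[[0.122,0.053,0.02],[0,0,0.049],1]]
[[[0,0,0.131],[0,0,0],1],[[0,0,0.131],[0,0,0],1],[[0,0,0.131],[0,0,0],1],[[0,0,0.131],[0,0,0],1],[[0,0,0],[0,0,0],0],[[0,0,0],[0,0,0],0],[[0,0,0],[0,0,0],0],[[0,0,0],[0,0,0],0]]
[[[0,0,0],[0,0,0],0],[[0,0,0],[0,0,0],0]]
```

Call:
carry_out(targets=[[[0, 0, -0.001], [0, 0, 0], 1], [[0, 0, -0.001], [0, 0, 0], 1], [[0, 0, 0], [0, 0, 0], 1], [[0, 0, -0.155], [0, 0, 0], 1], [[0, 0, -0.155], [0, 0, 0], 1], [[0.087, 0.102, 0.02], [0, 0, 0.048], 1], [[0.101, 0.087, 0.02], [0, 0, 0.048], 1], [[0.113, 0.071, 0.02], [0, 0, 0.048], 1]])

```text
clock: 41.48
position: [0.5971, -0.3541, 0.344]
tool_rot: [-3.142, 0.0, 0.966]
force: [0.8, 1.0, 0.1]
grip_width: 0.0855
```

Call:
carry_out(targets=[[[0.122, 0.053, 0.02], [0, 0, 0.049], 1], [[0, 0, 0], [0, 0, 0], 1], [[0, 0, 0], [0, 0, 0], 1]])

```text
clock: 41.85
position: [0.624, -0.3373, 0.339]
tool_rot: [-3.141, 0.001, 0.818]
force: [-0.4, -0.2, 0.1]
grip_width: 0.0854
```

Call:
carry_out(targets=[[[0, 0, 0.131], [0, 0, 0], 1], [[0, 0, 0.131], [0, 0, 0], 1], [[0, 0, 0.131], [0, 0, 0], 1], [[0, 0, 0.131], [0, 0, 0], 1], [[0, 0, 0], [0, 0, 0], 0], [[0, 0, 0], [0, 0, 0], 0], [[0, 0, 0], [0, 0, 0], 0], [[0, 0, 0], [0, 0, 0], 0]], force=50)

```text
clock: 42.85
position: [0.6247, -0.337, 0.2093]
tool_rot: [3.14, -0.001, 0.817]
force: [-1.0, 1.2, 31.0]
grip_width: 0.0126
```

Run:
```python
from plan import *
o=bot.observe();print(o['position'],o['tool_rot'],o['force'],o['grip_width'],o['qpos'][6])
p=o['position']
plan([(*p[:2],.38,.82,0,4),(.59,0,.38,1.2,0),(.587,.4085,.37,1.45,0)])
```

```text
[ 0.62473513 -0.3370487   0.2093293 ] [ 3.14030868e+00 -5.18588071e-04  8.16879142e-01] [-0.97394666  1.2138537  30.96696833] 0.012649669842915127 0.08308275027327068
[[[0,0,-0.171],[0,0,0],0],[[0,0,-0.171],[0,0,0],0],[[0,0,-0.17],[0,0,0],0],[[0,0,-0.171],[0,0,-0.001],0],[[0.127,-0.146,0],[0,0,-0.017],0],[[0.135,-0.139,0],[0,0,-0.017],0],[[0.142,-0.131,0],[0,0,-0.017],0],[[0.149,-0.124,0],[0,0,-0.017],0]]
[[[0.155,-0.116,0],[0,0,-0.018],0],[[0.162,-0.106,0],[0,0,-0.017],0],[[0.167,-0.098,0],[0,0,-0.018],0],[[0.19,-0.075,0.005],[0,0,-0.01],0],[[0.192,-0.069,0.005],[0,0,-0.01],0],[[0.194,-0.063,0.005],[0,0,-0.01],0],[[0.196,-0.057,0.005],[0,0,-0.01],0],[[0.198,-0.051,0.005],[0,0,-0.01],0]]
[[[0.199,-0.045,0.005],[0,0,-0.01],0],[[0.201,-0.039,0.005],[0,0,-0.01],0],[[0.202,-0.033,0.005],[0,0,-0.01],0]]
```

Call:
carry_out(targets=[[[0, 0, -0.171], [0, 0, 0], 0], [[0, 0, -0.171], [0, 0, 0], 0], [[0, 0, -0.17], [0, 0, 0], 0], [[0, 0, -0.171], [0, 0, -0.001], 0], [[0.127, -0.146, 0], [0, 0, -0.017], 0], [[0.135, -0.139, 0], [0, 0, -0.017], 0], [[0.142, -0.131, 0], [0, 0, -0.017], 0], [[0.149, -0.124, 0], [0, 0, -0.017], 0]])

```text
clock: 43.85
position: [0.6043, -0.1428, 0.3794]
tool_rot: [3.141, -0.0, 1.035]
force: [1.0, 0.1, -1.0]
grip_width: 0.0126
```

Call:
carry_out(targets=[[[0.155, -0.116, 0], [0, 0, -0.018], 0], [[0.162, -0.106, 0], [0, 0, -0.017], 0], [[0.167, -0.098, 0], [0, 0, -0.018], 0], [[0.19, -0.075, 0.005], [0, 0, -0.01], 0], [[0.192, -0.069, 0.005], [0, 0, -0.01], 0], [[0.194, -0.063, 0.005], [0, 0, -0.01], 0], [[0.196, -0.057, 0.005], [0, 0, -0.01], 0], [[0.198, -0.051, 0.005], [0, 0, -0.01], 0]])

```text
clock: 44.85
position: [0.588, 0.2569, 0.3732]
tool_rot: [3.141, -0.0, 1.358]
force: [1.5, -0.4, -1.7]
grip_width: 0.0124
```

Call:
carry_out(targets=[[[0.199, -0.045, 0.005], [0, 0, -0.01], 0], [[0.201, -0.039, 0.005], [0, 0, -0.01], 0], [[0.202, -0.033, 0.005], [0, 0, -0.01], 0], [[0, 0, 0], [0, 0, 0], 0], [[0, 0, 0], [0, 0, 0], 0]])

```text
clock: 45.48
position: [0.5869, 0.4082, 0.3691]
tool_rot: [3.141, 0.001, 1.451]
force: [0.4, -0.7, -1.5]
grip_width: 0.0123
```

Run:
```python
from fit import *
from plan import plan
np.set_printoptions(precision=4,suppress=True)
S=grab('scene','s11')
o=bot.observe();print(o['position'],o['tool_rot'],o['force'],o['grip_width'],o['qpos'][6])
p=o['position'];c=proj(S,[*p[:2],p[2]-.209+.02]);x,y=int(c[0])-50,max(0,int(c[1])-50)
cv2.imwrite('pics/c11.png',cv2.resize(cv2.imread('pics/s11.png')[y:y+120,x:x+110],None,fx=4,fy=4,interpolation=cv2.INTER_CUBIC))
e=np.array([proj(S,[p[0]+.0525*np.cos(a),p[1]+.0525*np.sin(a),p[2]-.209+.02]) for a in np.linspace(0,6.28,60)])
print('pred ellipse',(e.min(0)-[x,y]+.5)*4,(e.max(0)-[x,y]+.5)*4)
plan([(.587,.4085,.30,1.45,0,3)])
```

```text
[0.5871 0.4076 0.3693] [3.1411 0.0004 1.45  ] [-0.2171 -0.0344 -0.5462] 0.01250533470270139 -0.5395993591797293
pred ellipse [120.7788 147.1095] [291.0694 261.3318]
[[[0.001,0,0.092],[0,0,0],0],[[0.001,-0.001,0.093],[0,0,0],0],[[0.001,0,0.092],[0,0,0],0]]
```

View pics/c11.png

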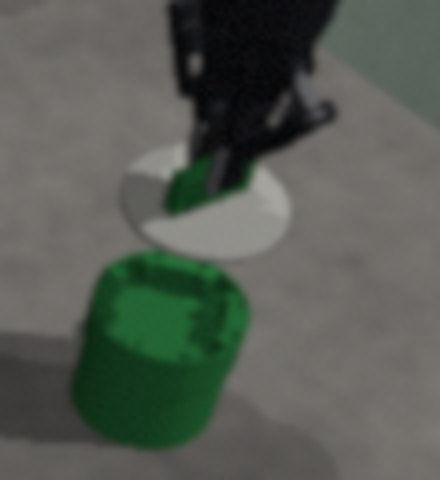

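The lid's ellipse (121 to 292, 143 to 260) matches the prediction (121 to 291, 147 to 261), so it is centred over the canister. Lowering.

Call:
carry_out(targets=[[[0.003, 0, 0.1], [0, 0, 0], 0], [[0, 0, 0.1], [0, 0, 0], 0], [[0, 0, 0.08], [0, 0, 0], 0], [[0, 0, 0.012], [0, 0, 0], 0], [[0, 0, 0.008], [0, 0, 0], 0], [[0, 0, 0], [0, 0, 0], 0]])

```text
clock: 46.28
position: [0.5872, 0.4094, 0.2947]
tool_rot: [3.141, -0.001, 1.451]
force: [0.4, 0.2, -0.4]
grip_width: 0.0129
```

Call:
carry_out(targets=[[[0, 0, 0.004], [0, 0, 0], 0], [[0, 0, 0.003], [0, 0, 0], 0], [[0, 0, 0], [0, 0, 0], 0]])

```text
clock: 46.65
position: [0.5871, 0.4092, 0.2923]
tool_rot: [3.141, 0.0, 1.451]
force: [1.6, -1.8, -0.5]
grip_width: 0.0126
```

Call:
carry_out(targets=[[[0, 0, 0.003], [0, 0, 0], 0], [[0, 0, 0.003], [0, 0, 0], 0], [[0, 0, 0], [0, 0, 0], 0]])

```text
clock: 47.02
position: [0.587, 0.4093, 0.2906]
tool_rot: [3.141, 0.0, 1.451]
force: [2.6, -2.5, -0.4]
grip_width: 0.0128
```

Call:
carry_out(targets=[[[0, 0, 0.004], [0, 0, 0], 0], [[0, 0, 0.004], [0, 0, 0], 0], [[0, 0, 0], [0, 0, 0], 0]])

```text
clock: 47.4
position: [0.587, 0.4092, 0.2886]
tool_rot: [3.141, 0.0, 1.451]
force: [2.8, -3.6, -0.6]
grip_width: 0.0128
```

Call:
carry_out(targets=[[[0, 0, 0.005], [0, 0, 0], 0], [[0, 0, 0.005], [0, 0, 0], 0], [[0, 0, 0], [0, 0, 0], 0]])

```text
clock: 47.78
position: [0.5871, 0.4092, 0.2861]
tool_rot: [3.141, 0.0, 1.451]
force: [3.7, -3.8, 0.7]
grip_width: 0.0131
```

Call:
carry_out(targets=[[[0, 0, 0.004], [0, 0, 0], 0], [[0, 0, 0.003], [0, 0, 0], 0], [[0, 0, 0], [0, 0, 0], 0]])

```text
clock: 48.15
position: [0.5871, 0.4091, 0.2854]
tool_rot: [3.141, -0.0, 1.451]
force: [-1.6, -6.7, 12.1]
grip_width: 0.0128
```

It seated straight in, with a firm stop at z 0.2854 (0.285 predicted). I'll release, back off and check everything.

Call:
carry_out(targets=[[[0, 0, -0.001], [0, 0, 0], 1], [[0, 0, -0.001], [0, 0, 0], 1], [[0, 0, 0], [0, 0, 0], 1], [[0, 0, -0.15], [0, 0, 0], 1], [[0, 0, -0.2], [0, 0, 0], 1], [[-0.1, 0.15, -0.05], [0, 0, 0], 1], [[-0.15, 0.2, 0], [0, 0, 0], 1], [[-0.15, 0.2, 0], [0, 0, 0], 1]])

```text
clock: 49.15
position: [0.7125, 0.2929, 0.3852]
tool_rot: [3.142, -0.001, 1.452]
force: [0.6, 1.0, 0.9]
grip_width: 0.0849
```

Call:
carry_out(targets=[[[-0.2, -0.15, 0], [0, 0, 0], 1], [[-0.2, -0.15, 0], [0, 0, 0], 1], [[0, -0.2, 0], [0, 0, 0], 1], [[-0.2, -0.15, 0], [0, 0, 0], 1], [[-0.2, -0.15, 0], [0, 0, 0], 1], [[0, 0, 0], [0, 0, 0], 1]])

```text
clock: 49.9
position: [0.4867, 0.1162, 0.3854]
tool_rot: [-3.14, -0.001, 1.448]
force: [1.6, 0.6, -0.2]
grip_width: 0.0855
```

Run:
```python
from fit import *
o=bot.observe();print(o['position'],o['clock'])
T,S=grab('top','t12'),grab('scene','s12')
np.set_printoptions(precision=4,suppress=True)
for k,q in dict(mug1=(.5173,.0618),mug2=(.636,.042),mug3=(.536,.175),mug4=(.655,.155)).items():
  print(k,fit([S],k,MUGT,q,.0435,27)[0],fit([T],k,MUGT,q,.0435,18)[0])
cv2.imwrite('pics/c12.png',cv2.resize(cv2.imread('pics/s12.png')[80:300,120:490],None,fx=2.1,fy=2.1,interpolation=cv2.INTER_CUBIC))
```

```text
[0.48673763 0.11615423 0.3853721 ] 49.9
mug1 [0.5133 0.0608] [0.5164 0.0607]
mug2 [0.6338 0.0422] [0.6336 0.0403]
mug3 [0.5326 0.1728] [0.5628 0.1529]
mug4 [0.6509 0.1597] [0.6523 0.1527]
```

View pics/c12.png

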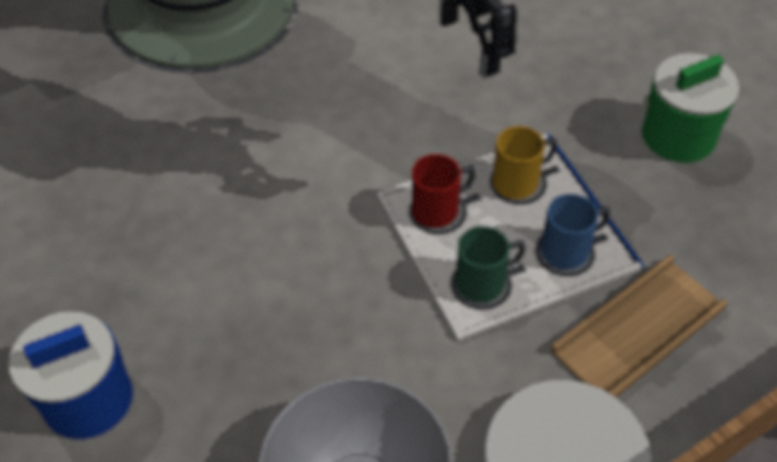

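Both lids sit flat on their canisters and all four mugs stand on their outlines. The bowl and spoon rest look undisturbed. Handing in.

```bash
python3 -c "
from workcell import job
print(job.job_done())"
```

```text
the job is handed in; nothing more can be done
None
```

The job is handed in at about 50 s on the robot's clock (limit 210 s). All four mugs are standing on the tray and both canisters are closed.

- **Mugs:** each mug is on the outline with its own number (red 1, green 2, yellow 3, blue 4), with its handle along the printed bar. Yellow was knocked about 4 cm partway through; I found it again before picking it up. Blue first landed about 7 mm off, so I gripped it again and moved it.
- **Lids:** the blue-gripped lid went on the sugar canister and dropped in after about a 0.4 rad turn. The green-gripped lid dropped straight into the tea canister's slots with no turning. Both came to a firm stop at the height expected for fully home, and look flat in the last picture.
- **Last checks:** the camera fits put the mugs about 2–7 mm from their outline centres. The two cameras disagree with each other by a few mm. Blue is the least certain: about 6.5 mm off in the scene camera but 3 mm in the top one. The last top-view fit of yellow was no good because the arm hid it; the fit before it was about 3 mm off.
- **Force:** the wrist read about 31–32 N briefly as the fingers closed on each lid, because the fingertips swing forward and probably touched the disc or bar. I don't know whether a higher peak came between readings.
- **Bowl and spoon rest:** I did not touch either one. They look undisturbed in the pictures, but I did not measure them.

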